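Restock the empty lane of a gravity-feed paint rack

ROBOT

A 6-joint arm with a two-finger parallel gripper is mounted at the origin on the work surface. World frame = base frame: x ahead of the robot, y to its left, z up, the work surface at z = 0. Lengths are in m, angles in degrees, forces in N, time in s.
With the tool pointing down it reaches from about 0.25 to 0.725 m from the base axis. Payload 9.7 kg.
Tool frame: the origin (TCP) lies at the very end of the fingers, on their centre line; the grasp point (between the pads) lies 19 mm behind it; z points along the fingers, y is the direction in which the jaws open and shut (so a half turn about z gives the same grasp; the last joint's range is limited). The gripper opens to 85 mm and grips with 20 to 120 N. Pads are 22 mm wide; open, the fingers measure 114 mm over their backs; the gripper's body (76 mm by 85 mm) begins 54 mm behind the grasp point. The pads swing forward as they close: fully open they stand 13 mm farther back than shut.
Start: joints at [76.031, 4.979, 10.078, 95.1, 0, 90], TCP at [0.133, 0.534, 0.231] pointing down, gripper open.
Joint ranges: [-179.16, 179.16], [-48.56, 103.87], [-65.8, 70.77], [-126.05, 130.52], [-82.76, 87.17], [-180, 180]. Speed limits (degrees/s): [127.2, 127.2, 147.25, 180, 180, 180].

INTERFACE

Orientations are given as [roll, pitch, yaw] about the fixed x, y, z axes, in that order (R = Rz(yaw) Ry(pitch) Rx(roll)).
In Python, from workcell import bot gives the robot as it stands.
- The arm moves only by the shell command python3 -m pendant 'ROWS' [FORCE]. ROWS is JSON, a list that holds one entry, the list of rows, each a list of 7 numbers: the shift along the tool's x, y, z in cm, then the turn, a rotation vector about the tool's x, y, z in rad, then the opening in per cent of the stroke, from 0 (shut) to 100 (fully open). In form: [[[dx, dy, dz, ax, ay, az, gripper], ...]]. A call has 1 to 5 rows; each row shifts and turns the pose as measured when the row begins, along the tool's axes as they then stand; what a row does not reach is not made up. A row lasts 1/12 s, in which the tool goes at most 41.7 mm and 7.16 degrees, less where a joint would pass 70% of its speed; a pose out of reach is approached as far as the arm can. A call with a gripper value outside its range is refused whole. The fingers move at their own pace and stop on an object; FORCE is the grip in N (left out, the last holds). Time passes only in rows, so rows that do not move let the fingers close. It gives the time, the measured TCP pose, the force and the opening at its end, in the units of the state.
- bot.get_obs(): the state, without advancing time (a new reading comes with each control period).
- bot.camera(name): name is "scene" or "top"; returns the picture (480x640x3 uint8, red, green, blue); there is no depth.
- bot.get_calibration(name): a dict with "intrinsics" (3x3 intrinsics, pixels), "pose" (4x4, takes a point from camera to world coordinates). Camera axes: x right, y down, z forward; pixel columns grow to the right and rows downward; lengths in m; the calibration is good to about 2 mm. A picture is of the moment at which its call begins. get_calibration takes no time and is no camera call.
- bot.job_done(): hands the job in, once; it reports no verdict.
Trained networks look in the newest picture that a camera, given by its name, has taken for a name from the list of things; names that differ only in an ending like _2 or _b are one class to them, and where a whole thing is asked for, a point or a joint stands for the part that bears it (a point fixed in the world has none). Each returns a list of dicts, best first, with "confidence" (0 to 1); they miss things now and then, are a little off and sometimes report something else, mostly with a low value. They report only what shows in the picture. A call takes as long as a camera call. They do not tell look-alikes from the thing itself.
- bot.masks_of(camera, thing): "pixels" (480x640 bool, what is visible of it) and "extent" ([left, top, right, bottom] in pixels, round what is visible of it).
- bot.mark_of(camera, thing): "uv" ([column, row] in pixels: a listed point, or the origin of a listed thing).
The state is a dict: "time": time; "q": joint angles; "qd": joint speeds; "joint_efforts": joint torques, N m; "ee_pos": TCP position; "tcp_rot": TCP orientation; "wrist_force": force on the tool from outside, world axes, zero at the start; "torque": the same for the moment, N m; "opening": finger opening in m.
Only numpy, scipy, OpenCV 4.12 (cv2) and the standard library are available. Lean on these libraries where they do the work, as an engineer would, in place of code of your own. Each camera call takes 0.05 s, during which the arm holds its last target. There are 200 camera calls.

TASK

One lane of the paint rack is empty and its stop panel is out: take the panel from the wooden block and slide it fully down into the slot at the front of that lane, so that nothing can roll out. Then lay the two loose paint pots in the lane on their sides, one behind the other against the panel, caps to the same side as the pots in the other lanes. Set the pots down in the lane rather than drop them, let go of everything, and do not disturb the stocked lanes or the other things on the table.

Things in the scene. Friction and masses are not known exactly. Their poses are not given: they have to be found in the camera images.
- rack: fixed plywood gravity-feed paint rack, 272 mm wide (y), three lanes side by side at y = 80, 0, -80 mm. Origin on the table under the front ends of the lane floors, mid-width; x into the rack, away from the robot; y to the left; z up. Base 12 mm thick from x = -35 to 190. Side walls at |y| = 128 to 136: 42 mm high before x = 40, 160 mm behind it. Its back is open
- lane: the empty lane, in any of the three places. Origin on the table plane below the front end of its floor, mid-width; axes as the rack. Floor 30 mm high at x = 0, rising 0.20 rad (11.5 degrees) towards +x to x = 147, so pots roll to the front (-x). Guide rails at |y| = 25 to 28 mm stand 5 mm above the floor
- slot: slot for the panel at the front of the empty lane. Origin on the sill under the seated panel (lane x -6, z 24 mm). z runs up along the slot, leaning 0.436 rad (25 degrees) forward (to lane -x); x across it, into the lane; y as the lane. Side channels |y| = 26 to 35 mm, 32 mm tall: 11 mm wide across x, flaring to 16 in the top 6 mm; the middle 52 mm is open on both faces
- rest_front (a point): in the empty lane: where the centre of the first pot comes to rest against the seated panel (lane x 7, z 51 mm)
- rest_second (a point): in the empty lane: where the centre of the second pot comes to rest against the first (lane x 44, z 58 mm)
- shelf_nose (a point): lower front edge, mid-width, of the clear plastic shelf that roofs all lanes: underside 160 mm above the table, from rack x = 40 to 190 mm, over the whole width, 8 mm thick with a plywood nose 14 mm high along its front; nothing on it. Only the front ends of the lanes are open from above, so a hand must reach in on the slant from the front
- panel: brown stop panel, a flat slab 8 mm thick (x), 66 mm wide (y) and 44 mm high (z), about 30 g, plain and alike both ways round. Origin at the middle of its lower edge. It starts standing upright in the wooden block, its lower edge 8 mm above the table. Seated in the slot, its top stands 12 mm above the channels
- stand: wooden block 36 mm (x) by 80 mm (y) and 24 mm high, fixed, with a groove along y, 10 mm wide and 16 mm deep, in which the panel stands. Origin under its centre, on the table
- pot1: lying screw-cap paint pot, a cylinder 38 mm in diameter and 46 mm long with flat ends, ribbed white cap 17 mm long at one end, dark foot at the other, about 40 g, rolls freely. Origin at its centre (19 mm above the table while it lies there); its y axis is the cylinder's axis and points towards the cap; x and z turn as it rolls
- pot2: lying screw-cap paint pot, a cylinder 38 mm in diameter and 46 mm long with flat ends, ribbed white cap 17 mm long at one end, dark foot at the other, about 40 g, rolls freely. Origin at its centre (19 mm above the table while it lies there); its y axis is the cylinder's axis and points towards the cap; x and z turn as it rolls
- pot1_cap (a point): middle of the cap's end face of pot1
- pot2_cap (a point): middle of the cap's end face of pot2
- stockA1: bystander: a pot like the two loose ones, already lying in a stocked lane, cap to +y of the rack; origin at its centre, y axis towards its cap. Leave it where it lies
- stockA2: bystander: a pot like the two loose ones, already lying in a stocked lane, cap to +y of the rack; origin at its centre, y axis towards its cap. Leave it where it lies
- stockB1: bystander: a pot like the two loose ones, already lying in a stocked lane, cap to +y of the rack; origin at its centre, y axis towards its cap. Leave it where it lies
- stockB2: bystander: a pot like the two loose ones, already lying in a stocked lane, cap to +y of the rack; origin at its centre, y axis towards its cap. Leave it where it lies
- figure1: bystander: grey miniature figure on a round black base 32 mm across, 44 mm high; origin under its base. Leave it alone
- figure2: bystander: grey miniature figure like figure1; origin under its base. Leave it alone
- dropper: bystander: upright dropper bottle 25 mm across and 82 mm high; origin under its base. Leave it alone
- vial: bystander: white dropper bottle lying on its side, 25 mm across, 82 mm long with its thin nozzle; rolls freely; origin on its axis, 35 mm from its foot. Leave it alone
- jar: bystander: upright glass jar 42 mm across and 52 mm high with a black lid; origin under its base. Leave it alone
- cup: bystander: paper cup 74 mm across and 92 mm high; origin under its base. Leave it alone
Things that resemble listed ones, but are neither listed nor needed, are in the scene too. Leave any pink look-alike of the pot1 alone. What is shaped like the pot2 but purple is not meant.

How it is judged (in metres and radians):
On the way, in this order (a step that is already met when the one before it is completed fails the run):
1. the stop panel is fully down in the slot of the empty lane and let go (distance between panel and slot below 0.005 m and angle between the z axis of panel and the z axis of slot, either way round below 0.2 rad and angle between the y axis of panel and the y axis of slot, either way round below 0.08 rad and contact force between the fingers and panel below 0.05 N), for 0.2 s.
2. a first pot rests in the lane against the panel, let go (distance between panel and slot below 0.005 m and angle between the z axis of panel and the z axis of slot, either way round below 0.2 rad and angle between the y axis of panel and the y axis of slot, either way round below 0.08 rad and ((distance between pot1 and rest_front below 0.009 m and y of pot1_cap in the frame of lane above 0.015 m and angle between the y axis of pot1 and the y axis of lane, either way round below 0.12 rad and linear speed of pot1 below 0.03 m/s and contact force between the fingers and pot1 below 0.05 N) or (distance between pot2 and rest_front below 0.009 m and y of pot2_cap in the frame of lane above 0.015 m and angle between the y axis of pot2 and the y axis of lane, either way round below 0.12 rad and linear speed of pot2 below 0.03 m/s and contact force between the fingers and pot2 below 0.05 N))), for 0.2 s.
3. the other pot rests behind it, let go (distance between panel and slot below 0.005 m and angle between the z axis of panel and the z axis of slot, either way round below 0.2 rad and angle between the y axis of panel and the y axis of slot, either way round below 0.08 rad and (((distance between pot1 and rest_front below 0.009 m and y of pot1_cap in the frame of lane above 0.015 m and angle between the y axis of pot1 and the y axis of lane, either way round below 0.12 rad and linear speed of pot1 below 0.03 m/s and contact force between the fingers and pot1 below 0.05 N) and (distance between pot2 and rest_second below 0.009 m and y of pot2_cap in the frame of lane above 0.015 m and angle between the y axis of pot2 and the y axis of lane, either way round below 0.12 rad and linear speed of pot2 below 0.03 m/s and contact force between the fingers and pot2 below 0.05 N)) or ((distance between pot2 and rest_front below 0.009 m and y of pot2_cap in the frame of lane above 0.015 m and angle between the y axis of pot2 and the y axis of lane, either way round below 0.12 rad and linear speed of pot2 below 0.03 m/s and contact force between the fingers and pot2 below 0.05 N) and (distance between pot1 and rest_second below 0.009 m and y of pot1_cap in the frame of lane above 0.015 m and angle between the y axis of pot1 and the y axis of lane, either way round below 0.12 rad and linear speed of pot1 below 0.03 m/s and contact force between the fingers and pot1 below 0.05 N)))), for 0.2 s.
At the end, for the whole second after the job is handed in: Panel home in the slot (5 mm, 0.08 rad across, 0.2 rad lean); one pot lying in the lane against it and the other against that pot (centres within 9 mm of their rest points, axes within 0.12 rad across the lane), caps to the rack's +y like the stock; all let go and at rest (all of step 3 and contact force between the fingers and panel below 0.05 N); the robot touches nothing.
It fails at once if a pot is let go more than about 25 mm above where it would lie in the lane ((height (world z) of pot1 above 0.08 m and contact force between the fingers and pot1 below 0.05 N) or (height (world z) of pot2 above 0.08 m and contact force between the fingers and pot2 below 0.05 N)).
It fails at once if a stocked pot is shifted by more than 12 mm (distance of any of stockA1, stockA2, stockB1, stockB2 from where it was at the start of the episode above 0.012 m).
It fails at once if a bystander is shifted by more than 20 mm or knocked over (distance of any of figure1, figure2, dropper, vial, jar, cup from where it was at the start of the episode above 0.02 m or angle between any of figure1, figure2, dropper, jar, cup's own z axis and vertical above 0.5 rad).
It also fails if it takes over 67 s, if anything falls off the work surface, if the arm or the gripper's body presses on something with over 40 N, if the wrist force passes 120 N, or if a joint passes its speed limit or range.

## Working session

There is one attempt and no reset: what is moved stays moved. The work goes in short steps, Python scripts to look and compute and a shell command to move; the robot and the scene stay as the last step left them, time stands still between calls to the robot, and variables do not carry over. Pictures are saved under pics/ and viewed, about 8 in all and at most 12, crops included, and the job is handed in when it is done.

```bash
mkdir -p pics; ls
python3 - <<'E'
from workcell import bot
import cv2
for c in ("scene","top"):
    im=bot.camera(c); cv2.imwrite(f"pics/{c}0.png",im[:,:,::-1])
    k=bot.get_calibration(c); print(c,k["intrinsics"],k["pose"])
    for n in ["rack","lane","slot","panel","stand","pot1","pot2","pot1_cap","pot2_cap","stockA1","rest_front","shelf_nose"]:
        print(n,[(round(d["confidence"],2),[int(x) for x in d["uv"]]) for d in bot.mark_of(c,n)][:6])
print(bot.get_obs())
E
```

```text
pics
scene [[476.01697918   0.         318.75467234]
 [  0.         476.01697918 246.7137651 ]
 [  0.           0.           1.        ]] [[ 0.52143178  0.587091   -0.61921972  1.14609069]
 [ 0.85328712 -0.35607095  0.38093905 -0.38878321]
 [ 0.00315973 -0.72700594 -0.6866239   0.83118169]
 [ 0.          0.          0.          1.        ]]
rack []
lane [(0.34, [180, 318])]
slot []
panel [(0.68, [303, 272])]
stand [(0.62, [306, 274])]
pot1 [(0.92, [181, 317]), (0.84, [391, 214]), (0.83, [427, 205]), (0.79, [156, 290]), (0.46, [394, 191])]
pot2 [(0.92, [181, 317]), (0.84, [391, 214]), (0.83, [427, 205]), (0.79, [156, 290]), (0.46, [394, 191])]
pot1_cap [(0.71, [399, 187]), (0.6, [418, 206]), (0.52, [398, 214]), (0.22, [215, 374])]
pot2_cap [(0.68, [190, 316]), (0.61, [143, 288])]
stockA1 []
rest_front []
shelf_nose [(0.59, [361, 258])]
top [[482.21098301   0.         320.5252436 ]
 [  0.         482.21098301 237.81841696]
 [  0.           0.           1.        ]] [[-0.00827764 -0.9839414   0.17829976  0.31381719]
 [-0.99974973  0.00443731 -0.02192666  0.00766618]
 [ 0.02078338 -0.178
[... 766 characters left out ...]
]
shelf_nose [(0.9, [303, 189]), (0.69, [301, 224])]
{'time': 1.3, 'q': array([ 7.60308687e+01,  4.98002263e+00,  1.00792721e+01,  9.51012163e+01,
       -1.60115870e-03,  8.99991722e+01]), 'qd': array([ 0.03504014,  0.01293452,  0.06100154,  0.04175503,  0.11256522,
       -0.0333985 ]), 'joint_efforts': array([-1.14416143e-03, -5.20105827e+01,  4.64856184e+01,  1.87982143e-03,
       -4.42847772e-05,  1.66999308e-05]), 'ee_pos': array([0.1327752 , 0.53372415, 0.23128285]), 'tcp_rot': array([-1.79998033e+02,  1.60113029e-03,  1.66031697e+02]), 'wrist_force': array([0.90118977, 0.68667562, 0.00419493]), 'torque': array([-0.00461245,  0.01923974, -0.03030019]), 'opening': 0.08538589968553277}
```

View pics/scene0.png

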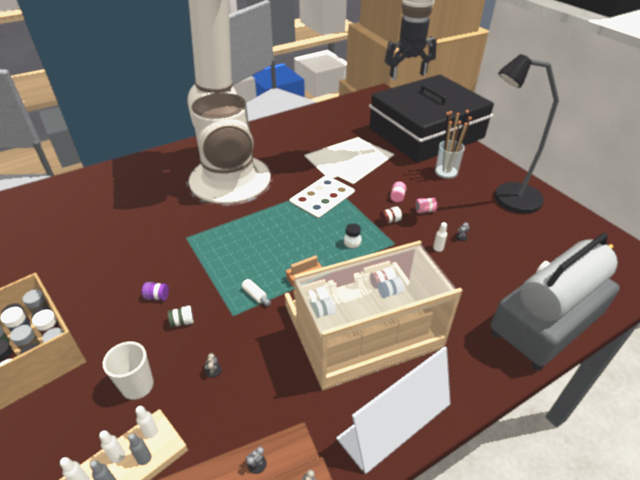

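View pics/top0.png

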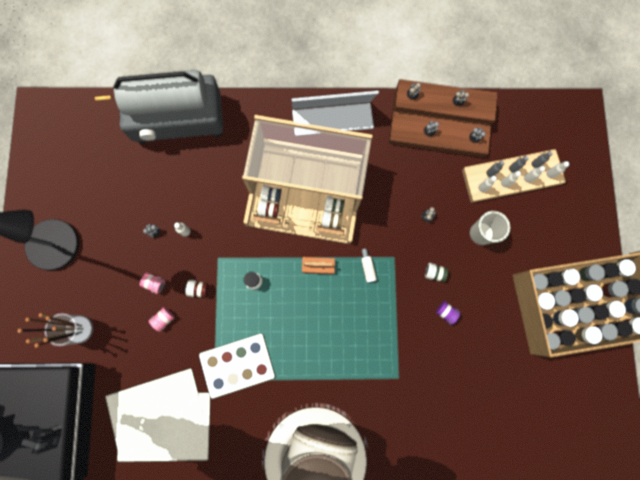

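Run:
```python
import cv2,numpy as np
t=cv2.imread("pics/top0.png");s=cv2.imread("pics/scene0.png")
R=lambda im,x,y,w,h,W,H:cv2.resize(im[y:y+h,x:x+w],(W,H),interpolation=cv2.INTER_CUBIC)
a=R(t,235,165,140,120,560,480)
b=np.vstack([R(t,176,272,40,32,200,160),R(t,416,256,40,32,200,160),R(s,160,300,40,32,200,160)])
cv2.imwrite("pics/m1.png",np.hstack([a,b]))
```

```text
(no output)
```

View pics/m1.png

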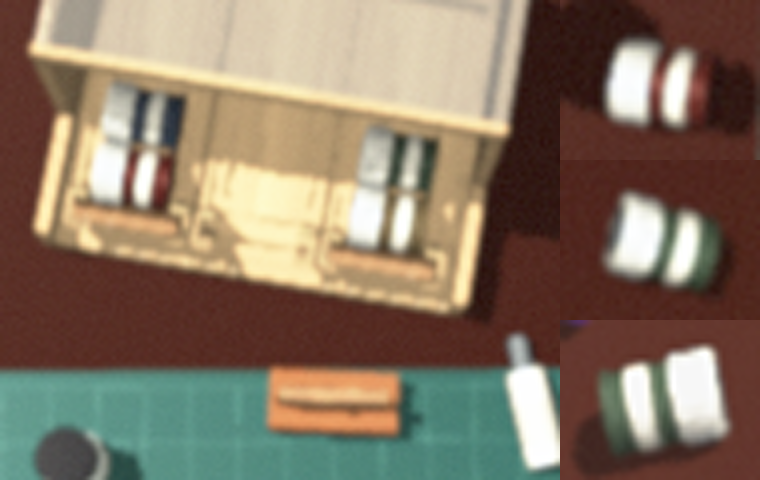

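```bash
cat > h.py <<'E'
import numpy as np,cv2
from workcell import bot
from scipy.optimize import least_squares,minimize
from scipy.spatial.transform import Rotation as Ro
K={};P={}
for c in("scene","top"):
    k=bot.get_calibration(c);K[c]=np.array(k["intrinsics"]);P[c]=np.linalg.inv(np.array(k["pose"]))
def proj(c,X):
    X=np.atleast_2d(X);q=(P[c][:3,:3]@X.T+P[c][:3,3:])
    u=K[c]@q;return (u[:2]/u[2]).T
def ray(c,uv,z):
    T=np.linalg.inv(P[c]);d=T[:3,:3]@np.linalg.solve(K[c],[*uv,1]);return T[:3,3]+d*(z-T[2,3])/d[2]
def place(p,X,z0=0):
    x,y,a=p;X=np.atleast_2d(X);return np.c_[x+np.cos(a)*X[:,0]-np.sin(a)*X[:,1],y+np.sin(a)*X[:,0]+np.cos(a)*X[:,1],X[:,2]+z0]
th=np.linspace(0,2*np.pi,40)
def cyl(r,h):return np.vstack([np.c_[r*np.cos(th),0*th+s*h/2,r*np.sin(th)] for s in(-1,1)])
def box(x,y,z):return np.array([[a,b,c] for a in x for b in y for c in z],float)
def hull(c,X):
    m=np.zeros((480*4,640*4),np.uint8);h=cv2.convexHull((proj(c,X)*4+1.5).astype(np.float32)).round().astype(np.int32)
    cv2.fillConvexPoly(m,h,1);return cv2.resize(m*255,(640,480),interpolation=cv2.INTER_AREA)/255.
def fit(p0,X,z0,masks):
    f=lambda p:sum(np.abs(hull(c,place(p,X,z0))-m).sum() for c,m in masks)
    s=np.array([p0+d for d in([0,0,0],[.01,0,0],[0,.01,0],[0,0,.2])])
    r=minimize(f,p0,method="Nelder-Mead",options=dict(initial_simplex=s,xatol=1e-4,fatol=.05));return r.x,r.fun
E
python3 - <<'E'
from h import *
M={}
for c in("scene","top"):
    for n in("pot1","stand","panel"):
        for i,d in enumerate(bot.masks_of(c,n)):
            m=d["pixels"];e=[int(v) for v in d["extent"]];print(c,n,i,round(d["confidence"],2),e,m.sum());M[f"{c}_{n}_{i}"]=m
np.savez("masks.npz",**M)
# rack
obs=[("top",(242.5,177.3),(40,136,167)),("top",(362,197.5),(40,-136,167)),("top",(244,224.3),(-35,136,42)),("top",(352.2,243),(-35,-136,42))]
def res(p):return np.ravel([proj(c,place(p,np.array([X])/1e3))[0]-uv for c,uv,X in obs])
r=least_squares(res,[.45,0.05,-.15]);print(r.x,np.degrees(r.x[2]),r.fun.round(1))
E
```

```text
scene pot1 0 0.65 [417, 201, 434, 214] 256
scene pot1 1 0.57 [142, 279, 168, 300] 385
scene pot1 2 0.56 [169, 307, 192, 330] 369
scene pot1 3 0.56 [391, 181, 405, 202] 198
scene pot1 4 0.53 [380, 203, 405, 223] 249
scene pot1 5 0.41 [455, 221, 467, 237] 156
scene pot1 6 0.26 [103, 340, 151, 396] 2008
scene panel 0 0.81 [291, 257, 318, 276] 280
top pot1 0 0.86 [144, 274, 163, 295] 311
top pot1 1 0.77 [425, 266, 449, 282] 293
top pot1 2 0.61 [439, 302, 459, 322] 292
top pot1 3 0.53 [186, 284, 210, 294] 284
top pot1 4 0.52 [150, 313, 173, 330] 332
top stand 0 0.78 [299, 256, 332, 275] 379
top panel 0 0.54 [301, 262, 331, 266] 133
[ 0.57714708  0.03141755 -0.17479333] -10.014920327768706 [ 0.5  1.8 -0.3  1.6  0.  -1.6 -0.3 -2.1]
```

```bash
cat > ov.py <<'E'
from h import *
import sys
p=[float(v) for v in sys.argv[2:5]]
S=[]
def seg(*pts):S.append(np.array(pts,float)/1e3)
for s in(1,-1):
    seg((-35,s*136,0),(-35,s*136,42),(40,s*136,42),(40,s*136,160),(190,s*136,160),(190,s*136,0))
seg((-35,136,12),(-35,-136,12)); seg((40,136,160),(40,-136,160));seg((40,136,174),(40,-136,174));seg((190,136,168),(190,-136,168));seg((190,136,0),(190,-136,0))
sn,cs=np.sin(.436),np.cos(.436)
def sl(x,y,z,o):return (-6+x*cs-z*sn, o+y, 24+x*sn+z*cs)
for o in(80,-80):seg(*[sl(x,y,44,o) for x,y in((-4,-33),(4,-33),(4,33),(-4,33),(-4,-33))])
for s in(1,-1):
    seg(*[sl(x,s*y,32,0) for x,y in((-8,26),(8,26),(8,35),(-8,35),(-8,26))])
    seg((0,s*28,35),(147,s*28,35+147*np.tan(.2)))
out=[]
for c,(x,y,w,h),k in(("scene",(275,230,200,160),4),("top",(235,165,140,120),5)):
    im=cv2.imread(f"pics/{c}0.png")[y:y+h,x:x+w];im=cv2.resize(im,None,fx=k,fy=k,interpolation=cv2.INTER_CUBIC)
    for q in S:
        uv=((proj(c,place(p,q))-[x,y]+.5)*k).round().astype(np.int32);cv2.polylines(im,[uv],False,(0,255,0) if c=="top" else (255,0,255),1)
    cv2.imwrite(f"pics/ov{sys.argv[1]}_{c}.png",im)
E
python3 ov.py 1 .577 .0314 -.1748
python3 - <<'E'
from h import *
M=np.load("masks.npz");pot=cyl(.019,.046)
for n,a,b in(("green","scene_pot1_2","top_pot1_1"),("red","scene_pot1_4","top_pot1_3")):
    for ms in([("scene",M[a]),("top",M[b])],[("top",M[b])]):
        c=np.argwhere(M[b]).mean(0)[::-1];g=ray("top",c,.019)
        p,f=min((fit([g[0],g[1],y0],pot,.019,ms) for y0 in(-.5,0,.5)),key=lambda t:t[1]);print(n,p.round(4),np.degrees(p[2]).round(1),round(f))
c=np.argwhere(M["top_stand_0"]).mean(0)[::-1];g=ray("top",c,.02)
print("stand",*fit([g[0],g[1],0],box((-.018,.018),(-.04,.04),(0,.024)),0,[("top",M["top_stand_0"])]))
c=np.argwhere(M["top_panel_0"]).mean(0)[::-1];print("panel ctr",ray("top",c,.05),M["top_panel_0"].nonzero()[0].min())
E
```

```text
Traceback (most recent call last):
  File "h.py", line 24, in fit
    r=minimize(f,p0,method="Nelder-Mead",options=dict(initial_simplex=s,xatol=1e-4,fatol=.05));return r.x,r.fun
ValueError: `initial_simplex` should be an array of shape (N+1,N)
```

View pics/ov1_top.png

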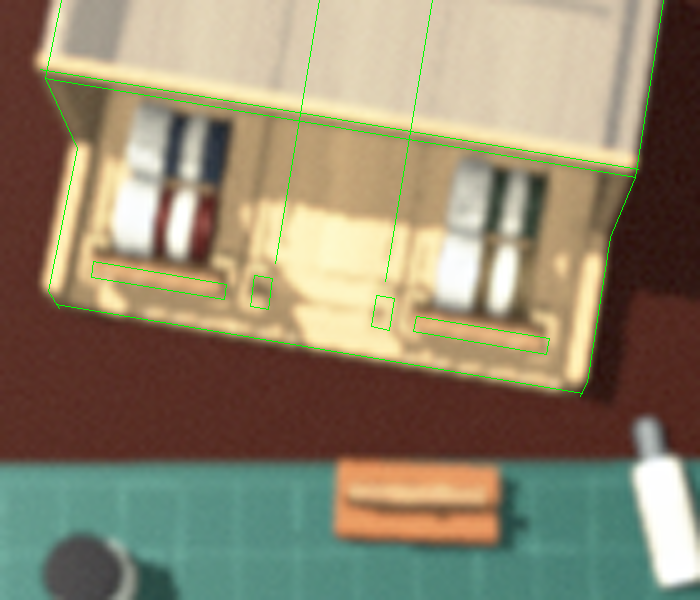

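View pics/ov1_scene.png

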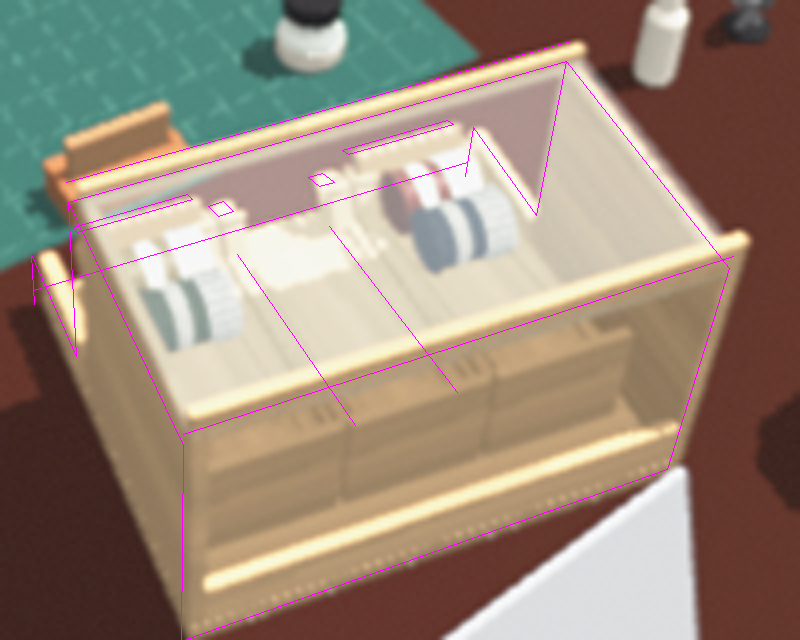

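```bash
sed -i 's/s=np.array(\[p0+d/s=np.array([np.array(p0)+d/' h.py
python3 - <<'E'
from h import *
pot=cyl(.019,.046)
def bb(c,p,o,x,z):
    u=proj(c,place(p,pot+[x/1e3,o/1e3,z/1e3]));return np.r_[u.min(0),u.max(0)]
N=np.nan
O=[("top",80,7,51,[112,N,210,262],5,(235,165)),("top",-80,7,51,[437,N,522,318],5,(235,165)),
("top",80,44,58,[130,105,232,N],5,(235,165)),("top",-80,44,58,[450,155,548,N],5,(235,165)),
("scene",80,44,58,[413,187,518,275],4,(275,230)),("scene",-80,44,58,[143,268,241,350],4,(275,230))]
def res(p):
    r=[]
    for c,o,x,z,b,k,of in O:
        m=(np.array(b)/k+[*of,*of]-.5);d=bb(c,p,o,x,z)-m;r+=list(d[~np.isnan(d)])
    return np.array(r)
for sel in("all",):
    r=least_squares(res,[.577,.03,-.17],loss="soft_l1");print(r.x,np.degrees(r.x[2]),res(r.x).round(1))
p=r.x
for n,X in(("rack",(0,0,0)),("slot",(-6,0,24)),("rest_front",(7,0,51)),("nose",(40,0,160))):print(n,proj("top",place(p,np.array([X])/1e3)).round(1))
M=np.load("masks.npz")
for n,a,b in(("green","scene_pot1_2","top_pot1_1"),("red","scene_pot1_4","top_pot1_3")):
    for ms in([("scene",M[a]),("top",M[b])],[("top",M[b])]):
        c=np.argwhere(M[b]).mean(0)[::-1];g=ray("top",c,.019)
        p,f=min((fit([g[0],g[1],y0],pot,.019,ms) for y0 in(-.5,0,.5)),key=lambda t:t[1]);print(n,p.round(4),np.degrees(p[2]).round(1),round(f))
c=np.argwhere(M["top_stand_0"]).mean(0)[::-1];g=ray("top",c,.02)
print("stand",*fit([g[0],g[1],0],box((-.018,.018),(-.04,.04),(0,.024)),0,[("top",M["top_stand_0"])]))
m=M["top_panel_0"];c=np.argwhere(m).mean(0)[::-1];print("panel ctr",ray("top",c,.052))
E
python3 ov.py 2 $(python3 -c "print(.584,.0314,-.1748)")
```

```text
[ 0.58022776  0.03566201 -0.18351334] -10.514539888957334 [-0.3  1.5  0.2 -1.6  2.4  0.2 -1.3 -1.7 -0.2 -1.5 -0.5 -0.1 -1.1 -0.4
 -0.1  0.1 -2.3 -0.9  0.4  2.3]
rack [[299.  220.6]]
slot [[298.4 220.9]]
rest_front [[299.1 213.5]]
nose [[300.6 188.7]]
green [ 0.4436 -0.3073 -0.2255] -12.9 100
green [ 0.4434 -0.3087 -0.3084] -17.7 33
red [ 0.4051  0.2879 -0.1776] -10.2 109
red [ 0.4056  0.287  -0.1133] -6.5 56
stand [ 0.46286713 -0.01173473 -0.06091586] 151.92941176470586
panel ctr [ 0.46106093 -0.01118969  0.052     ]
```

```bash
cat >> h.py <<'E'
def Rtool(yaw,tilt):  # tool z = (sin tilt,0,-cos tilt) in frame yawed; x axis ~ +y side
    b=Ro.from_euler("z",yaw,degrees=True).as_matrix()
    z=np.array([np.sin(np.radians(tilt)),0,-np.cos(np.radians(tilt))]);x=np.array([0,1.,0]);return b@np.c_[x,np.cross(z,x),z]
def goal(pos,R):
    o=bot.get_obs();R0=Ro.from_euler("xyz",o["tcp_rot"],degrees=True).as_matrix()
    rv=Ro.from_matrix(R0.T@R).as_rotvec();d=np.array(pos)-o["ee_pos"]
    print("t",round(o["time"],2),"rot",rv.round(3),"ang",np.degrees(np.linalg.norm(rv)).round(1),"| shift now-axes",(R0.T@d*100).round(2),"after-rot axes",(R.T@d*100).round(2),"F",o["wrist_force"].round(1),"open",round(o["opening"],4))
E
python3 - <<'E'
from h import *
f=lambda c,of,k,p:np.array(p)/k+of-.5
for p in((348,492),(488,498),(418,495)):print("paneltop",ray("top",f("top",(235,165),5,p),.052).round(4))
for c,p in(("scene",(303,272)),("top",(315,267))):print("panel origin mark",ray(c,p,.008).round(4))
# scene panel top corners (4x crop offset 275,230): back-top-left (65,142), right (165,103)
for p in((65,142),(166,104)):print("scene top",ray("scene",f(0,(275,230),4,p),.052).round(4))
t=cv2.imread("pics/top0.png");h=cv2.cvtColor(t,cv2.COLOR_BGR2HSV)
for n,(x0,x1,y0,y1) in dict(L=(250,284,210,225),R=(312,348,222,238),S=(300,336,253,278)).items():
    s=h[y0:y1,x0:x1].astype(int);m=(s[...,0]<14)&(s[...,1]>90)&(s[...,2]>120)
    yy,xx=np.nonzero(m);print(n,m.sum(),xx.mean()+x0,yy.mean()+y0,np.degrees(np.arctan(np.polyfit(xx,yy,1)[0])))
    if n=="L":print(s[...,0]);print(s[...,1])
E
```

```text
paneltop [0.4635 0.0222 0.052 ]
paneltop [ 0.4602 -0.046   0.052 ]
paneltop [ 0.4618 -0.0119  0.052 ]
panel origin mark [ 0.4592 -0.01    0.008 ]
panel origin mark [ 0.4585 -0.0048  0.008 ]
scene top [ 0.4622 -0.0431  0.052 ]
scene top [0.4656 0.0224 0.052 ]
L 8 272.5 210.625 3.0864892637810764
[[18 18 18 18 21 20 17 23 24 30 50 45 75 75 70  7  4  3 11 27 45 40 22  8
   3  4  4  6 17 17 18 18 17 18]
 [18 18 18 18 20 18 18 19 24 30 34 35 38 38 35 11  4  4 16 33 30 40 20  7
   3  3  3  8 16 18 17 18 18 17]
 [17 17 18 21 21 20 19 19 25 27 27 30 33 30 30 12  5  5 16 33 30 33 17  6
   3  3  5 11 16 18 17 17 17 18]
 [18 17 20 20 20 20 20 20 22 30 30 28 30 33 26 14  4  5 16 26 30 28 16  6
   2  2  5 13 17 17 17 18 18 17]
 [18 18 20 18 19 19 18 19 21 25 28 30 26 30 23 15  6  5 15 25 26 26 15  5
   3  3  6 14 18 18 17 18 18 18]
 [18 18 20 17 16 17 16 15 16 16 20 22 25 20 23 14  9  8 15 22 24 25 14  5
   2  4 10 17 19 19 18 18 18 17]
 [18 18 19 16 15 14 15 15 15 14 15 15 15 15 16 14 13 13 14 19 21 19 14  7
   5  6 14 19 19 19 19 19 18 18]
 [18 18 19 17 15 14 15 15 15 15 14 15 15 15 15 15 15 15
[... 2380 characters left out ...]
91  99  99 103 104 101  98 105 110 114 113 115
  112 112 113 116 116 114 115 114 115 115 118 113 100  98  97  96]
 [ 97  97  96  98  98  86  86  98  96  99  99  97  94  99 103 103 105 108
  109 109 114 114 113 115 112 113 114 115 115 108  98  99  96  95]
 [ 98  98  97  96 100  87  75  89 101  98  96  95  96  97  99 100  99 101
   99 102 102 104 104 106 110 111 111 111 110 103  99  96  95  94]
 [ 96  98  95  97 100  83  72  80  88  98  97  98  96  98  98  95  94  98
   98  99  97  96  97 100 100 101 101 106 101  99  98  98  98  93]]<stdin>:10: RuntimeWarning: Mean of empty slice.
  ret = ret.dtype.type(ret / rcount)
Traceback (most recent call last):
TypeError: expected non-empty vector for x
```

Run:
```python
from h import *
t=cv2.imread("pics/top0.png");h=cv2.cvtColor(t,cv2.COLOR_BGR2HSV).astype(int)
sn,cs=np.sin(.436),np.cos(.436)
B=box((-4,4),(-33,33),(32,44))
def lanebox(o):return np.c_[-6+B[:,0]*cs-B[:,2]*sn,o+B[:,1],24+B[:,0]*sn+B[:,2]*cs]/1e3
mm=[]
for n,(x0,x1,y0,y1) in dict(L=(250,284,213,226),R=(312,349,222,240)).items():
    m=np.zeros((480,640));s=h[y0:y1,x0:x1];k=(s[...,0]<17)&(s[...,1]>103)
    num,lab,st,_=cv2.connectedComponentsWithStats(k.astype(np.uint8));k=lab==1+np.argmax(st[1:,4])
    m[y0:y1,x0:x1]=k;mm.append(m);yy,xx=np.nonzero(m);print(n,k.sum(),xx.mean(),yy.mean(),xx.min(),xx.max(),yy.min(),yy.max())
from h import hull
f=lambda p:sum(np.abs(hull("top",place(p,lanebox(o)))-m).sum() for o,m in zip((80,-80),mm))
p0=np.array([.58,.0335,-.178])
r=minimize(f,p0,method="Nelder-Mead",options=dict(initial_simplex=np.array([p0,p0+[.008,0,0],p0+[0,.008,0],p0+[0,0,.05]])))
print(r.x,np.degrees(r.x[2]),r.fun,f(p0))
for o,m in zip((80,-80),mm):
    yy,xx=np.nonzero(m);H=hull("top",place(r.x,lanebox(o)));a,b=np.nonzero(H>.5);print(xx.mean()-b.mean(),yy.mean()-a.mean(),H.sum())
goal([.463,-.011,.10],Rtool(-3,0))
```

```text
L 157 267.9872611464968 218.56050955414014 253 279 213 224
R 137 330.2554744525547 230.31386861313868 317 343 226 235
[ 0.57884964  0.03311739 -0.179558  ] -10.287915301508246 85.39607843137254 105.89803921568628
2.058127288229059 -0.6363408395606598 123.58431372549018
0.06167600294230624 -0.05047247213263972 127.82745098039214
t 1.6 rot [-0.     0.     1.379] ang 79.0 | shift now-axes [-45.2  -44.89  13.13] after-rot axes [-52.67  35.83  13.13] F [0.4 0.8 0.6] open 0.0854
```

```bash
r='[0,0,0,0,0,0.1254,45]'
python3 -m pendant '[[[0,0,0,0,0,0.1254,45],[0,0,0,0,0,0.1254,45],[0,0,0,0,0,0.1254,45],[0,0,0,0,0,0.1254,45],[0,0,0,0,0,0.1254,45]]]' 40
python3 -m pendant '[[[0,0,0,0,0,0.1254,45],[0,0,0,0,0,0.1254,45],[0,0,0,0,0,0.1254,45],[0,0,0,0,0,0.1254,45],[0,0,0,0,0,0.1254,45]]]'
python3 -m pendant '[[[-3.1,2.1,0.6,0,0,0,45],[-3.1,2.1,0.6,0,0,0,45],[-3.1,2.1,0.6,0,0,0,45],[-3.1,2.1,0.6,0,0,0,45],[-3.1,2.1,0.6,0,0,0,45]]]'
python3 -c "
from h import *
goal([.463,-.011,.10],Rtool(-3,0))"
```

```text
time: 2.02
ee_pos: [0.1328, 0.5337, 0.2313]
tcp_rot: [180.0, -0.0, 130.0]
wrist_force: [-0.5, 0.0, 0.1]
opening: 0.0384
time: 2.43
ee_pos: [0.1328, 0.5337, 0.2313]
tcp_rot: [-180.0, -0.0, 94.2]
wrist_force: [0.3, -0.2, -0.6]
opening: 0.0382
time: 2.85
ee_pos: [0.2473, 0.3858, 0.1988]
tcp_rot: [-180.0, -0.1, 94.0]
wrist_force: [-0.0, 0.0, 0.3]
opening: 0.0386
t 2.85 rot [-0.001 -0.001  0.122] ang 7.0 | shift now-axes [-41.1   18.75   9.82] after-rot axes [-38.49  23.61   9.88] F [-0.   0.   0.3] open 0.0386
```

```bash
python3 -m pendant '[[[0,0,0,0,0,0.122,45],[-3.2,1.97,0.6,0,0,0,45],[-3.2,1.97,0.6,0,0,0,45],[-3.2,1.97,0.6,0,0,0,45],[-3.2,1.97,0.6,0,0,0,45]]]'
python3 -m pendant '[[[-3.2,1.97,0.6,0,0,0,45],[-3.2,1.97,0.6,0,0,0,45],[-3.2,1.97,0.6,0,0,0,45],[-3.2,1.97,0.6,0,0,0,45],[-3.2,1.97,0.6,0,0,0,45]]]' >/dev/null
python3 -m pendant '[[[-3.2,1.97,0.6,0,0,0,45],[-3.2,1.97,0.6,0,0,0,45],[-3.2,1.97,0.6,0,0,0,45],[0,0,0,0,0,0,45],[0,0,0,0,0,0,45]]]'
python3 - <<'E'
from h import *
goal([.463,-.011,.027],Rtool(-3,0))
im=bot.camera("top");cv2.imwrite("pics/top1.png",im[:,:,::-1])
im=bot.camera("scene");cv2.imwrite("pics/scene1.png",im[:,:,::-1])
E
```

```text
time: 3.27
ee_pos: [0.3211, 0.2484, 0.1739]
tcp_rot: [179.9, -0.2, 86.6]
wrist_force: [1.5, 0.7, 1.2]
opening: 0.0386
time: 4.1
ee_pos: [0.469, -0.0376, 0.1236]
tcp_rot: [179.6, -0.2, 86.2]
wrist_force: [0.0, 0.9, 0.2]
opening: 0.0387
t 4.1 rot [ 0.007 -0.004 -0.014] ang 1.0 | shift now-axes [ 2.57 -0.85  9.67] after-rot axes [ 2.62 -0.74  9.66] F [0.  0.9 0.2] open 0.0387
```

```bash
python3 -m pendant '[[[2.6,-0.8,1.5,0.007,-0.004,-0.014,45],[0,0,2.5,0,0,0,45],[0,0,2.5,0,0,0,45],[0,0,2.0,0,0,0,45],[0,0,0.8,0,0,0,45]]]'
python3 - <<'E'
from h import *
goal([.463,-.011,.027],Rtool(-3,0))
a=bot.camera("top")[240:290,290:350];b=bot.camera("scene")[220:300,260:350]
a=cv2.resize(a,(480,400),interpolation=cv2.INTER_CUBIC);b=cv2.resize(b,(450,400),interpolation=cv2.INTER_CUBIC)
cv2.imwrite("pics/g1.png",cv2.resize(np.hstack([a,b])[:,:,::-1],(800,344)))
E
```

```text
time: 4.62
ee_pos: [0.4636, -0.0027, 0.0327]
tcp_rot: [179.4, -0.1, 87.6]
wrist_force: [-0.9, -0.4, -0.3]
opening: 0.0387
t 4.62 rot [ 0.01  -0.001  0.01 ] ang 0.8 | shift now-axes [-0.83 -0.03  0.57] after-rot axes [-0.83 -0.01  0.57] F [-0.9 -0.4 -0.3] open 0.0387
```

View pics/g1.png

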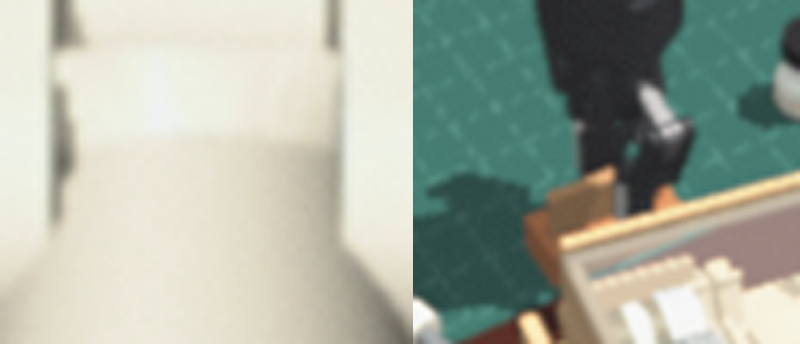

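```bash
python3 -m pendant '[[[-0.9,0,0.3,0.01,0,0.01,45],[0,0,0.27,0,0,0,45],[0,0,0,0,0,0,45]]]'
python3 -c "
from h import *
goal([.463,-.011,.027],Rtool(-3,0))"
python3 -m pendant '[[[0,0,0,0,0,0,0],[0,0,0,0,0,0,0],[0,0,0,0,0,0,0],[0,0,0,0,0,0,0],[0,0,0,0,0,0,0]]]' 40
python3 -c "
from h import *
goal([.463,-.011,.027],Rtool(-3,0))"
```

```text
time: 4.97
ee_pos: [0.465, -0.0118, 0.0314]
tcp_rot: [179.8, -0.1, 87.1]
wrist_force: [0.2, 0.3, -0.0]
opening: 0.0385
t 4.97 rot [ 0.003 -0.001  0.001] ang 0.2 | shift now-axes [ 0.07 -0.2   0.44] after-rot axes [ 0.07 -0.2   0.44] F [ 0.2  0.3 -0. ] open 0.0385
time: 5.38
ee_pos: [0.4639, -0.0123, 0.0331]
tcp_rot: [179.9, -0.1, 87.0]
wrist_force: [-0.2, 0.0, 0.6]
opening: 0.0069
t 5.38 rot [ 0.001 -0.001 -0.   ] ang 0.1 | shift now-axes [ 0.13 -0.1   0.61] after-rot axes [ 0.13 -0.1   0.61] F [-0.2  0.   0.6] open 0.0069
```

```bash
python3 -m pendant '[[[0,0,0,0,0,0,30],[0,0,0,0,0,0,30],[0,0,0.6,0,0,0,30],[0,0,0.4,0,0,0,30],[0,0,0,0,0,0,30]]]'
python3 -c "
from h import *
goal([.464,-.011,.027],Rtool(-3,0))"
```

```text
time: 5.8
ee_pos: [0.4657, -0.0125, 0.024]
tcp_rot: [179.7, -0.1, 87.0]
wrist_force: [-0.5, 0.1, 6.3]
opening: 0.0255
t 5.8 rot [ 0.005 -0.001 -0.001] ang 0.3 | shift now-axes [ 0.14 -0.17 -0.31] after-rot axes [ 0.14 -0.17 -0.3 ] F [-0.5  0.1  6.3] open 0.0255
```

```bash
python3 -m pendant '[[[0,-0.1,-0.35,0,0,0,30],[0,0,0,0,0,0,0],[0,0,0,0,0,0,0],[0,0,0,0,0,0,0],[0,0,0,0,0,0,0]]]' 50
python3 -c "
from h import *
goal([.464,-.011,.027],Rtool(-3,0))"
```

```text
time: 6.22
ee_pos: [0.4637, -0.0124, 0.0269]
tcp_rot: [179.8, -0.1, 87.0]
wrist_force: [-0.8, 0.2, 2.4]
opening: 0.0067
t 6.22 rot [ 0.003 -0.001 -0.   ] ang 0.2 | shift now-axes [ 0.14  0.03 -0.01] after-rot axes [ 0.14  0.03 -0.01] F [-0.8  0.2  2.4] open 0.0067
```

```bash
cat >> h.py <<'E'
RK=[.579,.033,np.radians(-10.3)]
def rk(x,y,z):return place(RK,np.array([[x,y,z]])/1e3)[0]
def slotp(z,y=0,x=0):s,c=np.sin(.436),np.cos(.436);return rk(-6+x*c-z*s,y,24+x*s+z*c)
E
python3 -m pendant '[[[0,0,-2.5,0,0,0,0],[0,0,-3.5,0,0,0,0],[0,0,-3.5,0,0,0,0],[0,0,-2,0,0,0,0],[0,0,0,0,0,0,0]]]'
python3 - <<'E'
from h import *
goal(slotp(79),Rtool(-10.3,25))
for c in("top","scene"):cv2.imwrite(f"pics/l_{c}.png",bot.camera(c)[:,:,::-1])
im=cv2.imread("pics/l_scene.png")
for n,q in(("tcp",bot.get_obs()["ee_pos"]),):print(proj("scene",q),proj("top",q))
print([(round(d["confidence"],2),d["uv"]) for d in bot.mark_of("scene","panel")])
E
```

```text
time: 6.63
ee_pos: [0.4624, -0.0125, 0.1437]
tcp_rot: [180.0, -0.1, 87.0]
wrist_force: [1.0, 0.0, -0.4]
opening: 0.0071
t 6.63 rot [-0.436 -0.029  0.125] ang 26.0 | shift now-axes [5.65 7.5  4.82] after-rot axes [6.56 4.06 7.2 ] F [ 1.   0.  -0.4] open 0.0071
[[301.32615266 231.34749788]] [[318.97336879 258.78595899]]
[(0.82, [302.6, 236.4])]
```

```bash
python3 -m pendant '[[[0,0,0,-0.11,-0.007,0.031,0],[0,0,0,-0.11,-0.007,0.031,0],[0,0,0,-0.11,-0.007,0.031,0],[0,0,0,-0.11,-0.007,0.031,0],[0,0,0,0,0,0,0]]]'
python3 - <<'E'
from h import *
o=np.array([.4624,-.0125,.1437-.019])
for dy in(-.004,0,.004):print(dy,proj("scene",o+[0,dy,0]))
goal(slotp(79),Rtool(-10.3,25))
E
```

```text
time: 7.2
ee_pos: [0.4575, -0.0131, 0.1201]
tcp_rot: [155.7, 0.1, 79.4]
wrist_force: [-1.4, -0.5, -0.3]
opening: 0.0069
-0.004 [[300.14207352 237.4987639 ]]
0 [[301.71376445 236.86751021]]
0.004 [[303.28090803 236.23808291]]
t 7.2 rot [-0.011  0.004 -0.005] ang 0.7 | shift now-axes [6.76 5.52 5.17] after-rot axes [6.71 5.49 5.26] F [-1.4 -0.5 -0.3] open 0.0069
```

```bash
python3 -m pendant '[[[1.6,1.4,0.9,-0.01,0.004,-0.005,0],[1.6,1.4,0.9,0,0,0,0],[1.6,1.4,1,0,0,0,0],[1.4,1.2,1.2,0,0,0,0],[0,0,0,0,0,0,0]]]'
python3 - <<'E'
from h import *
goal(slotp(79,-1.5),Rtool(-10.3,25))
E
python3 -m pendant '[[[0,0,0,0,0,0,0]]]'
python3 - <<'E'
from h import *
goal(slotp(79,-1.5),Rtool(-10.3,25))
for c in("top","scene"):cv2.imwrite(f"pics/s_{c}.png",bot.camera(c)[:,:,::-1])
s=cv2.imread("pics/s_scene.png")[215:325,275:425];t=cv2.imread("pics/s_top.png")[170:260,240:360]
cv2.imwrite("pics/s1.png",np.vstack([cv2.resize(np.hstack([cv2.resize(s,(450,330)),cv2.resize(t,(440,330))]),(800,297),interpolation=cv2.INTER_CUBIC)]))
o=bot.get_obs();R=Ro.from_euler("xyz",o["tcp_rot"],degrees=True).as_matrix();b=o["ee_pos"]+R@[0.0015,0,.019]
print("pred",proj("scene",b),proj("scene",slotp(60)),[(round(d["confidence"],2),d["uv"]) for d in bot.mark_of("scene","panel")])
E
```

```text
time: 7.62
ee_pos: [0.533, 0.038, 0.0995]
tcp_rot: [155.7, 0.2, 79.9]
wrist_force: [-0.3, -0.3, -0.9]
opening: 0.0073
t 7.62 rot [-0.013  0.001  0.005] ang 0.8 | shift now-axes [0.18 0.46 0.63] after-rot axes [0.18 0.45 0.64] F [-0.3 -0.3 -0.9] open 0.0073
time: 7.7
ee_pos: [0.533, 0.0384, 0.0975]
tcp_rot: [156.0, 0.3, 80.0]
wrist_force: [-0.5, -1.7, -0.3]
opening: 0.0074
t 7.7 rot [-0.018  0.002  0.007] ang 1.1 | shift now-axes [0.14 0.55 0.45] after-rot axes [0.14 0.54 0.46] F [-0.5 -1.7 -0.3] open 0.0074
pred [[339.51298517 263.97728627]] [[341.66278552 266.69402892]] [(0.65, [338.5, 264.7])]
```

View pics/s1.png

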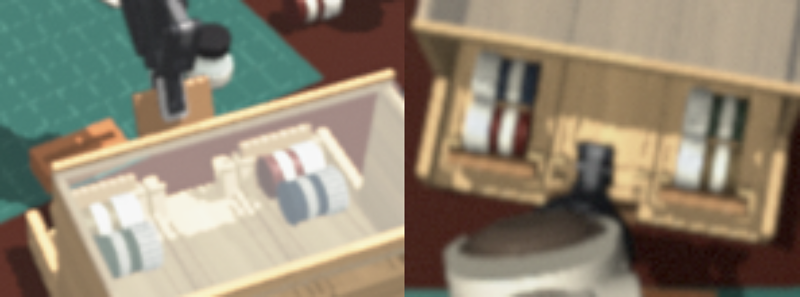

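```bash
python3 -m pendant '[[[0.14,0.5,0.9,-0.018,0.002,0.007,0],[0,0,1.3,0,0,0,0],[0,0,0.4,0,0,0,0],[0,0,0,0,0,0,0]]]'
python3 - <<'E'
from h import *
goal(slotp(55,-1.5),Rtool(-10.3,25))
E
```

```text
time: 8.18
ee_pos: [0.5477, 0.0345, 0.0779]
tcp_rot: [154.8, -0.1, 79.5]
wrist_force: [0.1, -0.3, -0.7]
opening: 0.0065
t 8.18 rot [ 0.004  0.    -0.003] ang 0.3 | shift now-axes [ 0.26 -0.01  0.44] after-rot axes [ 0.26 -0.01  0.44] F [ 0.1 -0.3 -0.7] open 0.0065
```

```bash
python3 -m pendant '[[[0.3,0,0.4,0,0,0,0],[0.05,0,0,0,0,0,0],[0,0,0,0,0,0,0]]]'
python3 - <<'E'
from h import *
goal(slotp(55,-1.5),Rtool(-10.3,25))
s=bot.camera("scene")[240:310,275:390]
s=cv2.resize(s,(800,487),interpolation=cv2.INTER_CUBIC)[:,:,::-1].copy()
k=800/115
for z,w in((32,26),(32,35)):
  for sg in(1,-1):
    pts=[slotp(z,sg*w,x) for x in(-8,8)]
    cv2.polylines(s,[((proj("scene",np.array(pts))-[275,240]+.5)*k).astype(np.int32)],False,(255,0,255),1)
pts=[slotp(0+36,sg*33,4) for sg in(1,-1)]+[slotp(80,sg*33,4) for sg in(-1,1)]
cv2.polylines(s,[((proj("scene",np.array(pts))-[275,240]+.5)*k).astype(np.int32)],True,(0,255,0),1)
cv2.imwrite("pics/s2.png",s)
E
```

```text
time: 8.43
ee_pos: [0.5498, 0.0372, 0.0754]
tcp_rot: [154.8, -0.1, 79.5]
wrist_force: [0.3, 0.6, -0.0]
opening: 0.007
t 8.43 rot [ 0.004  0.001 -0.004] ang 0.4 | shift now-axes [-0.04 -0.04  0.15] after-rot axes [-0.04 -0.04  0.15] F [ 0.3  0.6 -0. ] open 0.007
```

View pics/s2.png

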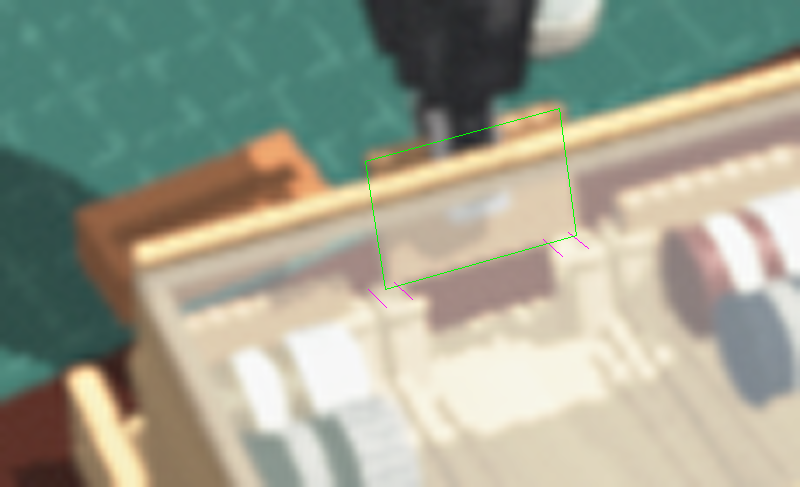

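```bash
python3 -m pendant '[[[0.1,0.05,0.5,0.004,0,0,0],[0,0,0.6,0,0,0,0],[0,0,0.4,0,0,0,0],[0,0,0,0,0,0,0]]]'
python3 - <<'E'
from h import *
goal(slotp(19,-.5,1),Rtool(-10.3,25))
E
```

```text
time: 8.82
ee_pos: [0.5567, 0.0375, 0.0616]
tcp_rot: [155.0, -0.1, 79.5]
wrist_force: [-0.0, -0.1, 0.2]
opening: 0.0068
t 8.82 rot [-0.001 -0.    -0.003] ang 0.2 | shift now-axes [-0.09  0.03  2.22] after-rot axes [-0.09  0.03  2.22] F [-0.  -0.1  0.2] open 0.0068
```

```bash
python3 -m pendant '[[[-0.05,0.02,0.5,0,0,0,0],[0,0,0.5,0,0,0,0],[0,0,0.3,0,0,0,0],[0,0,0,0,0,0,0]]]'
python3 - <<'E'
from h import *
goal(slotp(19,-.5,1),Rtool(-10.3,25))
E
```

```text
time: 9.15
ee_pos: [0.5628, 0.0357, 0.0477]
tcp_rot: [155.1, -0.1, 79.5]
wrist_force: [0.1, 0.1, -1.0]
opening: 0.007
t 9.15 rot [-0.002  0.    -0.003] ang 0.2 | shift now-axes [-0.02  0.05  0.69] after-rot axes [-0.02  0.05  0.69] F [ 0.1  0.1 -1. ] open 0.007
```

```bash
python3 -m pendant '[[[0,0,0.4,0,0,0,0],[0,0,0.4,0,0,0,0],[0,0,0.2,0,0,0,0],[0,0,0,0,0,0,0]]]'
python3 - <<'E'
from h import *
goal(slotp(19,-.5,1),Rtool(-10.3,25))
E
```

```text
time: 9.48
ee_pos: [0.5661, 0.0352, 0.0415]
tcp_rot: [155.1, -0.1, 79.6]
wrist_force: [-2.0, 0.8, -1.8]
opening: 0.0074
t 9.48 rot [-0.002 -0.    -0.002] ang 0.2 | shift now-axes [-0.04 -0.   -0.02] after-rot axes [-0.04 -0.   -0.02] F [-2.   0.8 -1.8] open 0.0074
```

```bash
python3 -m pendant '[[[0,0,0.3,0,0,0,0],[0,0,0.2,0,0,0,0]]]'
python3 - <<'E'
from h import *
goal(slotp(19,-.5,1),Rtool(-10.3,25))
E
```

```text
time: 9.65
ee_pos: [0.5665, 0.0351, 0.0411]
tcp_rot: [155.2, -0.1, 79.7]
wrist_force: [-32.4, 0.6, 27.0]
opening: 0.0072
t 9.65 rot [-0.004 -0.001 -0.001] ang 0.2 | shift now-axes [-0.04 -0.02 -0.07] after-rot axes [-0.04 -0.02 -0.07] F [-32.4   0.6  27. ] open 0.0072
```

```bash
python3 -m pendant '[[[0,0,-0.05,0,0,0,25],[0,0,0,0,0,0,25],[0,0,0,0,0,0,25],[0,0,0,0,0,0,25]]]'
python3 -m pendant '[[[0,0,-1,0,0,0,25],[0,0,-2.5,0,0,0,25],[0,0,-3.5,0,0,0,25],[0,0,-3.5,0,0,0,25],[0,0,-1,0,0,0,60]]]'
python3 - <<'E'
from h import *
goal([.4055,.288,.16],Rtool(80,0))
for c in("top","scene"):cv2.imwrite(f"pics/p_{c}.png",bot.camera(c)[:,:,::-1])
s=cv2.imread("pics/p_scene.png")[240:310,275:390];t=cv2.imread("pics/p_top.png")[165:265,235:375]
cv2.imwrite("pics/p1.png",np.hstack([cv2.resize(s,(400,244),interpolation=cv2.INTER_CUBIC),cv2.resize(t,(342,244),interpolation=cv2.INTER_CUBIC)]))
E
```

```text
time: 9.98
ee_pos: [0.567, 0.0353, 0.043]
tcp_rot: [155.1, -0.1, 79.7]
wrist_force: [-0.0, 0.5, -0.2]
opening: 0.0217
time: 10.4
ee_pos: [0.5147, 0.0433, 0.147]
tcp_rot: [155.6, 0.1, 79.6]
wrist_force: [0.6, -1.1, 1.3]
opening: 0.0322
t 10.4 rot [ 0.332  0.337 -1.551] ang 92.9 | shift now-axes [ 22.09 -13.26  -7.47] after-rot axes [15.  22.2 -1.3] F [ 0.6 -1.1  1.3] open 0.0322
```

View pics/p1.png

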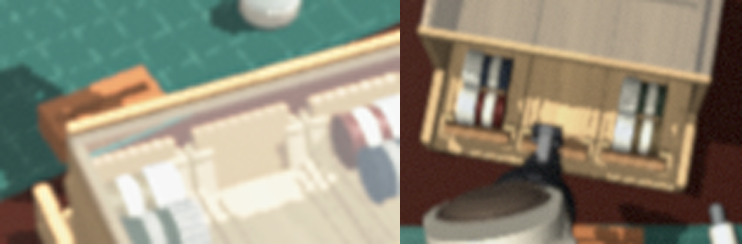

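```bash
cat >> h.py <<'E'
def RtY(yaw,tilt):
    b=Ro.from_euler("z",yaw,degrees=True).as_matrix()
    z=np.array([np.sin(np.radians(tilt)),0,-np.cos(np.radians(tilt))]);y=np.array([0,-1.,0]);return b@np.c_[np.cross(y,z),y,z]
E
python3 - <<'E'
from h import *
goal([.4055,.2875,.10],RtY(-8.5,0))
im=cv2.imread("pics/p_top.png");M=np.load("masks.npz");m=M["top_pot1_3"];
print([(round(d["confidence"],2),np.round(d["uv"])) for d in bot.mark_of("top","pot1_cap")])
for c,p in(("top",(196,289)),("top",(436,272)),("scene",(393,214)),("scene",(181,317))):print(ray(c,p,.019).round(4))
E
```

```text
t 10.5 rot [ 0.339 -0.326  1.513] ang 90.8 | shift now-axes [ 22.04 -15.71  -2.2 ] after-rot axes [-14.48 -22.52   4.52] F [ 0.5  0.2 -0.4] open 0.0471
[(0.81, array([165., 287.])), (0.65, array([151., 323.])), (0.59, array([187., 286.])), (0.48, array([318., 267.])), (0.46, array([434., 274.]))]
[0.4043 0.2896 0.019 ]
[ 0.4429 -0.3084  0.019 ]
[0.4079 0.2987 0.019 ]
[ 0.4478 -0.3056  0.019 ]
```

```bash
python3 -m pendant '[[[0,0,-0.3,0.026,-0.025,0.1164,95],[0,0,-0.3,0.026,-0.025,0.1164,95],[0,0,0,0.026,-0.025,0.1164,95],[0,0,0,0.026,-0.025,0.1164,95],[0,0,0,0.026,-0.025,0.1164,95]]]' >/dev/null
python3 -m pendant '[[[0,0,0,0.026,-0.025,0.1164,95],[0,0,0,0.026,-0.025,0.1164,95],[0,0,0,0.026,-0.025,0.1164,95],[0,0,0,0.026,-0.025,0.1164,95],[0,0,0,0.026,-0.025,0.1164,95]]]' >/dev/null
python3 -m pendant '[[[0,0,0,0.026,-0.025,0.1164,95],[0,0,0,0.026,-0.025,0.1164,95],[0,0,0,0.026,-0.025,0.1164,95],[-2,-3.2,0.4,0,0,0,95],[-2,-3.2,0.4,0,0,0,95]]]'
python3 - <<'E'
from h import *
goal([.4055,.288,.10],RtY(-8.5,0))
E
```

```text
time: 11.8
ee_pos: [0.4709, 0.0028, 0.1162]
tcp_rot: [-175.4, 3.1, -2.4]
wrist_force: [0.2, 0.4, -0.3]
opening: 0.0811
t 11.8 rot [-0.077  0.057  0.105] ang 8.2 | shift now-axes [ -7.61 -27.97   4.28] after-rot axes [-10.68 -27.24   1.62] F [ 0.2  0.4 -0.3] open 0.0811
```

```bash
python3 -m pendant '[[[0,0,0,-0.04,0.03,0.053,95],[0,0,0,-0.037,0.027,0.052,95],[-1.4,-3.6,0,0,0,0,95],[-1.4,-3.6,0,0,0,0,95],[-1.4,-3.6,0.2,0,0,0,95]]]'
python3 - <<'E'
from h import *
goal([.4055,.288,.10],RtY(-8.5,0))
E
```

```text
time: 12.22
ee_pos: [0.4255, 0.0104, 0.1084]
tcp_rot: [-175.6, 1.0, -1.5]
wrist_force: [-0.2, 1.1, -0.3]
opening: 0.0813
t 12.22 rot [-0.076  0.021  0.122] ang 8.3 | shift now-axes [ -2.71 -27.55   3.01] after-rot axes [ -6.09 -27.16   0.84] F [-0.2  1.1 -0.3] open 0.0813
```

Run:
```python
from h import *
o=bot.get_obs();print(o["q"].round(1),o["qd"].round(1),o["joint_efforts"].round(1))
cv2.imwrite("pics/chk.png",cv2.resize(bot.camera("top")[100:400,100:500],(800,600))[:,:,::-1])
```

```text
[ -1.6 -11.9 -19.7  83.2   4.4 179.9] [ 17.1 -21.1 -20.7   2.6  11.8  -0. ] [ -3.3 -30.3  48.2   0.1  -0.2   0. ]
```

```bash
sed -i 's/y=np.array(\[0,-1.,0\])/y=np.array([0,1.,0])/' h.py
for i in 1 2 3 4; do python3 -m pendant '[[[0,0,0,0,0,-0.125,95],[0,0,0,0,0,-0.125,95],[0,0,0,0,0,-0.125,95],[0,0,0,0,0,-0.125,95],[0,0,0,0,0,-0.125,95]]]' >/dev/null; done
python3 - <<'E'
from h import *
goal([.4055,.288,.10],RtY(-8.5,0));print(bot.get_obs()["q"].round(0))
E
```

```text
t 13.93 rot [ 0.049 -0.091 -0.513] ang 30.0 | shift now-axes [17.88 21.45 -0.28] after-rot axes [ 4.93 27.37 -2.57] F [ 0.4 -0.1 -0. ] open 0.0814
[ -2. -10. -22.  82.   4.  36.]
```

```bash
python3 -m pendant '[[[0,0,-0.8,0.01,-0.018,-0.103,95],[0,0,-0.8,0.01,-0.018,-0.103,95],[0,0,-0.8,0.01,-0.018,-0.103,95],[0,0,-0.6,0.01,-0.018,-0.103,95],[0,0,0,0.01,-0.018,-0.103,95]]]'
python3 -m pendant '[[[0.6,3.5,-0.1,0,0,0,95],[0.6,3.5,-0.1,0,0,0,95],[0.6,3.5,0,0,0,0,95],[0.6,3.5,0,0,0,0,95],[0.6,3.5,0,0,0,0,95]]]'
python3 - <<'E'
from h import *
goal([.4055,.288,.08],RtY(-8.5,0))
E
```

```text
time: 14.35
ee_pos: [0.4132, 0.0069, 0.096]
tcp_rot: [-179.7, -0.7, 173.1]
wrist_force: [0.3, -1.1, 0.5]
opening: 0.0811
time: 14.77
ee_pos: [0.4024, 0.1841, 0.0903]
tcp_rot: [-179.4, -1.0, 173.0]
wrist_force: [0.9, -0.3, 0.1]
opening: 0.0814
t 14.77 rot [-0.01  -0.018  0.027] ang 1.9 | shift now-axes [ 0.93 10.36  0.94] after-rot axes [ 1.23 10.32  1.03] F [ 0.9 -0.3  0.1] open 0.0814
```

```bash
python3 -m pendant '[[[0.4,3,0,-0.01,-0.018,0.027,95],[0.4,3.2,0.2,0,0,0,95],[0.4,3.2,0.4,0,0,0,95],[0,0.8,0,0,0,0,95],[0,0,0,0,0,0,95]]]'
python3 - <<'E'
from h import *
goal([.4055,.288,.012],RtY(-8.5,0))
s=bot.camera("scene")[160:240,350:450]
cv2.imwrite("pics/r1.png",cv2.resize(s,(600,480),interpolation=cv2.INTER_CUBIC)[:,:,::-1])
print(proj("scene",bot.get_obs()["ee_pos"]))
E
```

```text
time: 15.18
ee_pos: [0.4015, 0.2959, 0.0748]
tcp_rot: [-179.6, -0.4, 171.7]
wrist_force: [0.4, 0.5, 0.3]
opening: 0.0812
t 15.18 rot [-0.006 -0.007  0.003] ang 0.6 | shift now-axes [-0.55 -0.68  6.28] after-rot axes [-0.51 -0.72  6.28] F [0.4 0.5 0.3] open 0.0812
[[392.64311341 196.63658253]]
```

View pics/r1.png

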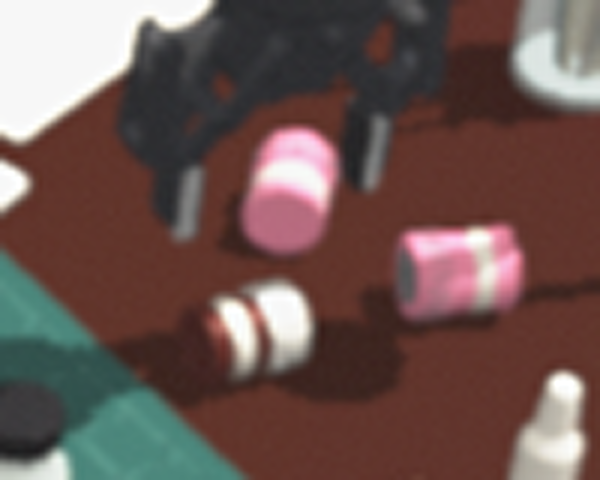

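```bash
python3 -m pendant '[[[-0.45,-0.5,0.5,-0.006,-0.007,0.003,95],[0,0,2,0,0,0,95],[0,0,2,0,0,0,95],[0,0,1.3,0,0,0,95],[0,0,0,0,0,0,95]]]'
python3 - <<'E'
from h import *
goal([.406,.290,.012],RtY(-8.5,0))
E
```

```text
time: 15.65
ee_pos: [0.4065, 0.2814, 0.012]
tcp_rot: [-179.9, 0.0, 171.2]
wrist_force: [-0.8, 0.5, 0.2]
opening: 0.081
t 15.65 rot [-0.002  0.    -0.006] ang 0.4 | shift now-axes [ 0.18  0.84 -0.  ] after-rot axes [0.17 0.84 0.  ] F [-0.8  0.5  0.2] open 0.081
```

```bash
python3 -m pendant '[[[0,0.7,0,0,0,0,95],[0,0,0,0,0,0,95],[0,0,0,0,0,0,30],[0,0,0,0,0,0,30],[0,0,0,0,0,0,30]]]' 30
python3 -m pendant '[[[0,0,0,0,0,0,30],[0,0,0,0,0,0,30],[0,0,0,0,0,0,30]]]'
python3 - <<'E'
from h import *
goal([.406,.290,.012],RtY(-8.5,0))
E
```

```text
time: 16.07
ee_pos: [0.4094, 0.2856, 0.0141]
tcp_rot: [-179.9, 0.1, 170.9]
wrist_force: [-0.1, -0.1, 0.4]
opening: 0.0465
time: 16.32
ee_pos: [0.4101, 0.2861, 0.0155]
tcp_rot: [180.0, 0.2, 170.9]
wrist_force: [-0.2, -0.9, -0.4]
opening: 0.0452
t 16.32 rot [ 0.001  0.004 -0.011] ang 0.7 | shift now-axes [0.47 0.32 0.35] after-rot axes [0.46 0.32 0.35] F [-0.2 -0.9 -0.4] open 0.0452
```

```bash
python3 -m pendant '[[[0,0,-1.5,0,0,0,30],[0,0,-3.5,0,0,0,30],[0,0,-3.5,0,0,0,30],[0,0,-3.5,0,0,0,30],[0,0,-1,0,0,0,30]]]'
python3 - <<'E'
from h import *
goal(rk(7,0,110),RtY(-10.3,25))
cv2.imwrite("pics/r2.png",bot.camera("scene")[:,:,::-1])
o=bot.get_obs();print(proj("scene",o["ee_pos"]),proj("scene",o["ee_pos"]+[-.003,0,.0035]),[(round(d["confidence"],2),np.round(d["uv"],1)) for d in bot.mark_of("scene","pot1")][:8])
for d in bot.masks_of("scene","pot1"):print(d["extent"],round(d["confidence"],2))
im=bot.camera("top");print([(round(d["confidence"],2),np.round(d["uv"],1)) for d in bot.mark_of("top","pot1")][:8],proj("top",o["ee_pos"]))
E
```

```text
time: 16.73
ee_pos: [0.4066, 0.2846, 0.1461]
tcp_rot: [-179.7, -0.2, 170.9]
wrist_force: [0.5, 1.0, -0.3]
opening: 0.0452
t 16.73 rot [-0.001 -0.439  0.023] ang 25.2 | shift now-axes [-21.69 -22.13   3.68] after-rot axes [-18.56 -21.67  12.63] F [ 0.5  1.  -0.3] open 0.0452
[[393.95883586 176.08571316]] [[393.36909637 174.32229049]] [(0.68, array([154.9, 290.3])), (0.67, array([179.5, 317.8])), (0.58, array([393.1, 172.9])), (0.51, array([397.3, 192. ]))]
[166.4, 307.0, 190.8, 326.5] 0.84
[389.5, 182.8, 405.9, 203.0] 0.8
[144.2, 282.7, 170.1, 299.2] 0.72
[384.7, 163.4, 408.5, 183.3] 0.57
[(0.74, array([432.9, 271.7])), (0.55, array([449.4, 311.9])), (0.41, array([188.4, 288.8]))] [[184.79177251 283.56102122]]
```

```bash
python3 -m pendant '[[[0,0,0,0,-0.11,0.006,30],[0,0,0,0,-0.11,0.006,30],[0,0,0,0,-0.11,0.006,30],[0,0,0,0,-0.11,0.006,30],[0,0,-0.5,0,0,0,30]]]'
python3 - <<'E'
from h import *
goal(rk(-25,0,133),RtY(-10.3,25))
E
```

```text
time: 17.4
ee_pos: [0.4017, 0.2798, 0.1304]
tcp_rot: [-178.8, 25.1, 169.8]
wrist_force: [-0.1, -0.1, -1.4]
opening: 0.0453
t 17.4 rot [-0.021  0.002  0.001] ang 1.2 | shift now-axes [-17.61 -20.96   8.42] after-rot axes [-17.66 -21.11   7.95] F [-0.1 -0.1 -1.4] open 0.0453
```

```bash
python3 -m pendant '[[[-2.5,-3,1.1,-0.02,0,0,30],[-2.5,-3,1.1,0,0,0,30],[-2.5,-3,1.1,0,0,0,30],[-2.5,-3,1.1,0,0,0,30],[-2.5,-3,1.1,0,0,0,30]]]'
python3 - <<'E'
from h import *
goal(rk(-25,0,133),RtY(-10.3,25))
E
```

```text
time: 17.82
ee_pos: [0.5067, 0.1133, 0.1291]
tcp_rot: [180.0, 24.2, 171.4]
wrist_force: [0.6, 0.2, -1.3]
opening: 0.045
t 17.82 rot [ 0.013 -0.015  0.027] ang 1.9 | shift now-axes [-5.5  -6.79  2.03] after-rot axes [-5.65 -6.61  2.2 ] F [ 0.6  0.2 -1.3] open 0.045
```

```bash
python3 -m pendant '[[[-2.4,-2.9,0.8,0.013,-0.015,0.027,30],[-2.2,-2.7,0.8,0,0,0,30],[-0.7,-0.8,0.3,0,0,0,30],[0,0,0,0,0,0,30]]]'
python3 - <<'E'
from h import *
goal(rk(-25,0,133),RtY(-10.3,25));goal(rk(12.7,0,51),RtY(-10.3,25))
E
```

```text
time: 18.15
ee_pos: [0.5549, 0.0301, 0.1316]
tcp_rot: [179.8, 24.4, 169.3]
wrist_force: [-0.2, 0.4, -0.0]
opening: 0.0454
t 18.15 rot [ 0.001 -0.01  -0.007] ang 0.7 | shift now-axes [ 0.11  0.72 -0.2 ] after-rot axes [ 0.11  0.72 -0.2 ] F [-0.2  0.4 -0. ] open 0.0454
t 18.15 rot [ 0.001 -0.01  -0.007] ang 0.7 | shift now-axes [0.08 0.71 8.83] after-rot axes [0.16 0.72 8.82] F [-0.2  0.4 -0. ] open 0.0454
```

```bash
python3 -m pendant '[[[0.1,0.75,0.3,0,-0.01,-0.007,30],[0,0,1.5,0,0,0,30],[0,0,2,0,0,0,30],[0,0,1.2,0,0,0,30],[0,0,0,0,0,0,30]]]'
python3 - <<'E'
from h import *
goal(rk(12.7,.5,51),RtY(-10.3,25))
E
```

```text
time: 18.57
ee_pos: [0.5755, 0.0377, 0.0816]
tcp_rot: [179.7, 24.6, 169.8]
wrist_force: [-0.2, 0.4, -1.4]
opening: 0.0452
t 18.57 rot [ 0.006 -0.007  0.002] ang 0.6 | shift now-axes [-0.27 -0.38  3.49] after-rot axes [-0.24 -0.35  3.49] F [-0.2  0.4 -1.4] open 0.0452
```

```bash
python3 -m pendant '[[[-0.2,-0.3,0.2,0.006,-0.007,0.002,30],[0,0,0.8,0,0,0,30],[0,0,0.8,0,0,0,30],[0,0,0,0,0,0,30]]]'
python3 - <<'E'
from h import *
goal(rk(12.7,.5,51),RtY(-10.3,25))
E
```

```text
time: 18.9
ee_pos: [0.5837, 0.0366, 0.0649]
tcp_rot: [179.9, 24.9, 170.0]
wrist_force: [-0.6, 0.1, -0.4]
opening: 0.0452
t 18.9 rot [ 0.003 -0.002  0.004] ang 0.3 | shift now-axes [-0.2  -0.4   1.62] after-rot axes [-0.2  -0.39  1.63] F [-0.6  0.1 -0.4] open 0.0452
```

```bash
python3 -m pendant '[[[-0.1,-0.4,0.1,0.003,-0.002,0.004,30],[0,-0.1,0.3,0,0,0,30],[0,0,0.3,0,0,0,30]]]'
python3 - <<'E'
from h import *
goal(rk(12.7,.5,51),RtY(-10.3,25))
for c in("scene","top"):cv2.imwrite(f"pics/q_{c}.png",bot.camera(c)[:,:,::-1])
s=cv2.imread("pics/q_scene.png")[240:320,275:395];t=cv2.imread("pics/q_top.png")[170:250,240:360]
cv2.imwrite("pics/q1.png",np.vstack([cv2.resize(x,(720,300),interpolation=cv2.INTER_CUBIC) if 0 else cv2.resize(x,(450,300),interpolation=cv2.INTER_CUBIC) for x in(s,t)]))
E
```

```text
time: 19.15
ee_pos: [0.5872, 0.031, 0.0597]
tcp_rot: [180.0, 25.1, 169.7]
wrist_force: [-0.3, -0.9, 0.1]
opening: 0.0452
t 19.15 rot [0.    0.002 0.   ] ang 0.1 | shift now-axes [-0.01  0.1   0.97] after-rot axes [-0.02  0.1   0.97] F [-0.3 -0.9  0.1] open 0.0452
```

View pics/q1.png

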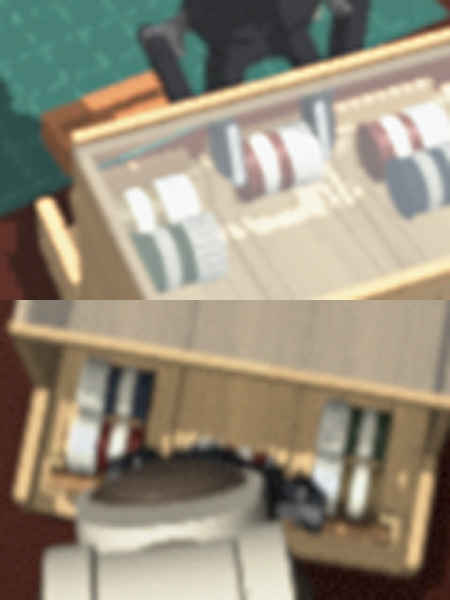

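```bash
python3 -m pendant '[[[0,0.1,0.4,0,0,0,30],[0,0,0.3,0,0,0,30],[0,0,0.1,0,0,0,30]]]'
python3 - <<'E'
from h import *
goal(rk(12.7,.5,51),RtY(-10.3,25))
E
```

```text
time: 19.5
ee_pos: [0.5912, 0.0313, 0.0522]
tcp_rot: [180.0, 25.1, 169.7]
wrist_force: [-0.1, -0.2, -0.8]
opening: 0.0453
t 19.5 rot [ 0.     0.002 -0.   ] ang 0.1 | shift now-axes [ 0.01 -0.    0.12] after-rot axes [ 0.01 -0.    0.12] F [-0.1 -0.2 -0.8] open 0.0453
```

```bash
python3 -m pendant '[[[0,0,0.2,0,0,0,30],[0,0,0.15,0,0,0,30]]]'
python3 - <<'E'
from h import *
goal(rk(12.7,.5,51),RtY(-10.3,25))
E
```

```text
time: 19.67
ee_pos: [0.5929, 0.031, 0.0488]
tcp_rot: [180.0, 25.1, 169.7]
wrist_force: [-10.7, 1.1, 17.9]
opening: 0.0455
t 19.67 rot [ 0.     0.002 -0.   ] ang 0.1 | shift now-axes [ 0.03 -0.01 -0.25] after-rot axes [ 0.03 -0.01 -0.25] F [-10.7   1.1  17.9] open 0.0455
```

```bash
python3 -m pendant '[[[0,0,-0.1,0,0,0,60],[0,0,0,0,0,0,64],[0,0,0,0,0,0,66],[0,0,0,0,0,0,66]]]'
python3 -m pendant '[[[0,0,-1,0,0,0,66],[0,0,-2,0,0,0,66],[0,0,-3.5,0,0,0,66],[0,0,-3.5,0,0,0,66],[0,0,-1,0,0,0,66]]]'
python3 - <<'E'
from h import *
goal([.4436,-.308,.12],RtY(-15,0))
for c in("scene","top"):cv2.imwrite(f"pics/w_{c}.png",bot.camera(c)[:,:,::-1])
print(proj("scene",rk(7,0,51)),proj("top",rk(7,0,51)))
for c in("scene","top"):print([(round(d["confidence"],2),np.round(d["uv"],1)) for d in bot.mark_of(c,"pot1")][:9])
E
```

```text
time: 20.0
ee_pos: [0.5927, 0.0312, 0.0499]
tcp_rot: [180.0, 25.1, 169.7]
wrist_force: [-0.5, -0.6, 0.0]
opening: 0.0561
time: 20.42
ee_pos: [0.5419, 0.0392, 0.1508]
tcp_rot: [-179.9, 24.7, 169.7]
wrist_force: [0.5, 0.1, -0.0]
opening: 0.0561
t 20.42 rot [0.016 0.431 0.08 ] ang 25.1 | shift now-axes [  4.43 -35.92   1.42] after-rot axes [  0.51 -36.08   3.08] F [ 0.5  0.1 -0. ] open 0.0561
[[348.08920689 287.14377201]] [[300.14266068 214.01281868]]
[(0.82, array([182.6, 316.6])), (0.68, array([397.4, 193.6])), (0.6, array([427.3, 206.7]))]
[(0.81, array([303. , 217.9])), (0.7, array([152.9, 285.5])), (0.69, array([447.2, 309.8])), (0.57, array([432.4, 276.8])), (0.52, array([163.1, 321. ]))]
```

```bash
python3 -m pendant '[[[0,0,0,0.004,0.108,0.02,95],[0,0,0,0.004,0.108,0.02,95],[0,0,0,0.004,0.108,0.02,95],[0,0,0,0.004,0.108,0.02,95],[0,-3,0,0,0,0,95]]]'
python3 -m pendant '[[[0,-4,0,0,0,0,95],[0,-4,0,0,0,0,95],[0,-4,0,0,0,0,95],[0,-4,0,0,0,0,95],[0,-4,0,0,0,0,95]]]'
python3 - <<'E'
from h import *
goal([.4436,-.308,.08],RtY(-15,0))
E
```

```text
time: 21.03
ee_pos: [0.5276, 0.0119, 0.1295]
tcp_rot: [-179.6, -2.6, 165.0]
wrist_force: [1.2, -0.4, -2.2]
opening: 0.0813
time: 21.45
ee_pos: [0.4735, -0.1861, 0.1147]
tcp_rot: [-179.5, -4.3, 165.3]
wrist_force: [1.5, -0.4, 1.3]
opening: 0.0812
t 21.45 rot [-0.009 -0.074  0.006] ang 4.3 | shift now-axes [ -0.45 -12.53   3.55] after-rot axes [ -0.26 -12.55   3.47] F [ 1.5 -0.4  1.3] open 0.0812
```

```bash
python3 -m pendant '[[[0,-3.8,0,-0.009,-0.074,0.006,95],[0,-3.8,1,0,0,0,95],[-0.1,-3.5,1.5,0,0,0,95],[0,-0.8,0.5,0,0,0,95],[0,0,0,0,0,0,95]]]'
python3 - <<'E'
from h import *
goal([.4440,-.308,.012],RtY(-15,0))
for c in("scene","top"):cv2.imwrite(f"pics/x_{c}.png",bot.camera(c)[:,:,::-1])
M={}
for c in("scene","top"):
    for i,d in enumerate(bot.masks_of(c,"pot1")):
        e=[int(v) for v in d["extent"]];print(c,round(d["confidence"],2),e,d["pixels"].sum());M[f"{c}{i}"]=d["pixels"]
np.savez("m2.npz",**M)
pot=cyl(.019,.046)
for c in("scene","top"):
    for X in((7,51),(44,58)):
        u=proj(c,place(RK,pot+[X[0]/1e3,0,X[1]/1e3]));print("pred",c,X,np.r_[u.min(0),u.max(0)].round(1))
E
```

```text
time: 21.87
ee_pos: [0.4361, -0.3117, 0.0739]
tcp_rot: [179.9, -0.6, 164.5]
wrist_force: [-0.1, 0.3, -0.6]
opening: 0.0812
t 21.87 rot [ 0.002 -0.01  -0.009] ang 0.8 | shift now-axes [-0.72  0.56  6.19] after-rot axes [-0.67  0.57  6.19] F [-0.1  0.3 -0.6] open 0.0812
scene 0.92 [169, 308, 191, 328] 380
scene 0.76 [388, 183, 406, 203] 255
scene 0.71 [147, 281, 168, 301] 295
scene 0.6 [418, 197, 434, 216] 278
top 0.69 [153, 310, 173, 329] 273
top 0.69 [140, 276, 165, 294] 349
top 0.61 [293, 208, 309, 222] 272
top 0.46 [423, 271, 446, 284] 171
pred scene (7, 51) [335.1 276.  361.3 298.4]
pred scene (44, 58) [341.8 285.6 368.9 308.7]
pred top (7, 51) [289.6 204.9 310.6 223.1]
pred top (44, 58) [292.2 189.9 313.2 208.2]
```

```bash
python3 -m pendant '[[[-0.6,0.3,0.5,0.002,-0.01,-0.009,95],[0,0,2,0,0,0,95],[0,0,2,0,0,0,95],[0,0,1.3,0,0,0,95],[0,0,0,0,0,0,95]]]'
python3 - <<'E'
from h import *
goal([.4440,-.308,.012],RtY(-15,0))
E
```

```text
time: 22.48
ee_pos: [0.4525, -0.3031, 0.0195]
tcp_rot: [-179.9, 0.8, 165.9]
wrist_force: [-0.4, 0.1, 0.5]
opening: 0.0811
t 22.48 rot [-0.002  0.013  0.017] ang 1.2 | shift now-axes [ 0.72 -0.68  0.75] after-rot axes [ 0.7  -0.7   0.75] F [-0.4  0.1  0.5] open 0.0811
```

```bash
python3 -m pendant '[[[0.4,-0.3,0.4,-0.002,0.013,0.017,95],[0.1,0,0.3,0,0,0,95],[0,0,0,0,0,0,95]]]'
python3 - <<'E'
from h import *
goal([.4450,-.308,.012],RtY(-15,0))
E
```

```text
time: 22.73
ee_pos: [0.4488, -0.3028, 0.0135]
tcp_rot: [-180.0, 0.1, 165.1]
wrist_force: [0.7, -0.6, -0.1]
opening: 0.0811
t 22.73 rot [-0.001  0.001  0.003] ang 0.2 | shift now-axes [ 0.23 -0.6   0.15] after-rot axes [ 0.23 -0.6   0.15] F [ 0.7 -0.6 -0.1] open 0.0811
```

```bash
python3 -m pendant '[[[0.3,-0.3,0.2,0,0,0,95],[0.1,0,0.1,0,0,0,95],[0.05,0,0.05,0,0,0,30],[0.05,0,0.05,0,0,0,30],[0.05,0,0.05,0,0,0,30]]]' 30
python3 -m pendant '[[[0,0,0,0,0,0,30],[0,0,0,0,0,0,30],[0,0,0,0,0,0,30]]]'
python3 - <<'E'
from h import *
goal([.4450,-.308,.012],RtY(-15,0))
E
```

```text
time: 23.15
ee_pos: [0.4434, -0.3053, 0.0112]
tcp_rot: [-179.9, 0.3, 165.1]
wrist_force: [0.2, -0.4, -0.3]
opening: 0.0468
time: 23.4
ee_pos: [0.4434, -0.3055, 0.0116]
tcp_rot: [-179.9, 0.3, 165.1]
wrist_force: [-0.4, -0.7, -0.4]
opening: 0.0455
t 23.4 rot [-0.002  0.006  0.002] ang 0.4 | shift now-axes [-0.22 -0.2  -0.04] after-rot axes [-0.22 -0.2  -0.04] F [-0.4 -0.7 -0.4] open 0.0455
```

```bash
python3 -m pendant '[[[0,0,-1.5,0,0,0,30],[0,0,-3.5,0,0,0,30],[0,0,-3.5,0,0,0,30],[0,0,-3.5,0,0,0,30],[0,0,-3,0,0,0,30]]]'
python3 - <<'E'
from h import *
goal(rk(-14,.5,146),RtY(-10.3,40))
E
```

```text
time: 23.82
ee_pos: [0.4387, -0.3023, 0.158]
tcp_rot: [179.8, -0.5, 165.1]
wrist_force: [0.3, -0.4, 0.3]
opening: 0.0452
t 23.82 rot [-0.024 -0.707 -0.078] ang 40.8 | shift now-axes [-3.57 35.94  1.28] after-rot axes [-4.14 35.55  5.04] F [ 0.3 -0.4  0.3] open 0.0452
```

```bash
python3 -m pendant '[[[0,0,-0.3,-0.004,-0.118,-0.013,30],[0,0,-0.3,-0.004,-0.118,-0.013,30],[0,0,-0.3,-0.004,-0.118,-0.013,30],[0,0,-0.3,-0.004,-0.118,-0.013,30],[0,0,-0.3,-0.004,-0.118,-0.013,30]]]'
python3 -m pendant '[[[0,0,-0.3,-0.004,-0.118,-0.013,30],[0,3,0,0,0,0,30],[0,4,0,0,0,0,30],[0,4,0,0,0,0,30],[0,4,0,0,0,0,30]]]'
python3 - <<'E'
from h import *
goal(rk(-14,.5,146),RtY(-10.3,40))
E
```

```text
time: 24.23
ee_pos: [0.4446, -0.3061, 0.1832]
tcp_rot: [-179.8, 34.7, 169.5]
wrist_force: [-0.0, 0.9, 0.6]
opening: 0.0457
time: 24.65
ee_pos: [0.4623, -0.1637, 0.181]
tcp_rot: [-179.3, 42.2, 169.3]
wrist_force: [0.4, -0.2, -0.4]
opening: 0.0455
t 24.65 rot [-0.017  0.038 -0.005] ang 2.4 | shift now-axes [-2.41 21.62  6.64] after-rot axes [-2.78 21.49  6.9 ] F [ 0.4 -0.2 -0.4] open 0.0455
```

```bash
python3 -m pendant '[[[-0.4,4,0.6,-0.015,0.038,-0.005,30],[-0.4,4,0.6,0,0,0,30],[-0.4,4,0.6,0,0,0,30],[-0.4,4,0.6,0,0,0,30],[-0.3,3,0.6,0,0,0,30]]]'
python3 - <<'E'
from h import *
goal(rk(-14,.5,146),RtY(-10.3,40))
E
```

```text
time: 25.07
ee_pos: [0.5292, 0.0242, 0.1747]
tcp_rot: [180.0, 40.7, 169.5]
wrist_force: [1.1, -1.3, 0.8]
opening: 0.0451
t 25.07 rot [-0.003  0.012 -0.003] ang 0.7 | shift now-axes [-0.65  1.82  4.35] after-rot axes [-0.71  1.81  4.35] F [ 1.1 -1.3  0.8] open 0.0451
```

```bash
python3 -m pendant '[[[-0.5,0.6,2,-0.003,0.012,-0.003,30],[0,0,1.5,0,0,0,30],[0,0,0,0,0,0,30]]]'
python3 - <<'E'
from h import *
goal(rk(50,.5,69),RtY(-10.3,40))
E
```

```text
time: 25.32
ee_pos: [0.558, 0.0355, 0.1506]
tcp_rot: [179.9, 40.0, 170.4]
wrist_force: [-0.1, -0.2, -0.6]
opening: 0.0456
t 25.32 rot [ 0.01 -0.    0.01] ang 0.8 | shift now-axes [-0.2   0.07 10.82] after-rot axes [-0.2   0.18 10.82] F [-0.1 -0.2 -0.6] open 0.0456
```

```bash
python3 -m pendant '[[[-0.1,0.1,1,0.01,0,0.01,30],[0,0,2.5,0,0,0,30],[0,0,2.5,0,0,0,30],[0,0,1,0,0,0,30],[0,0,0,0,0,0,30]]]'
python3 - <<'E'
from h import *
goal(rk(50,.5,69),RtY(-10.3,40))
E
```

```text
time: 25.73
ee_pos: [0.6035, 0.0274, 0.0982]
tcp_rot: [180.0, 40.0, 169.6]
wrist_force: [-0.7, 0.3, 0.4]
opening: 0.0454
t 25.73 rot [-0.001  0.    -0.002] ang 0.1 | shift now-axes [-0.03  0.16  3.84] after-rot axes [-0.03  0.16  3.84] F [-0.7  0.3  0.4] open 0.0454
```

```bash
python3 -m pendant '[[[0,0.1,1,0,0,0,30],[0,0,1.5,0,0,0,30],[0,0,1,0,0,0,30],[0,0,0,0,0,0,30]]]'
python3 - <<'E'
from h import *
goal(rk(50,.5,54.2),RtY(-10.3,40))
for c in("scene",):
  cv2.imwrite(f"pics/y_{c}.png",bot.camera(c)[:,:,::-1])
o=bot.get_obs();R=Ro.from_euler("xyz",o["tcp_rot"],degrees=True).as_matrix();b=o["ee_pos"]+R@[-.001,0,-.0074];q=b-[*RK[:2],0];a=-RK[2]
print("pot in rack mm",np.round(1e3*np.array([np.cos(a)*q[0]-np.sin(a)*q[1],np.sin(a)*q[0]+np.cos(a)*q[1],q[2]]),1),proj("scene",b))
for d in bot.masks_of("scene","pot1"):print(d["extent"],round(d["confidence"],2))
E
```

```text
time: 26.07
ee_pos: [0.6254, 0.0226, 0.0746]
tcp_rot: [179.9, 40.1, 169.4]
wrist_force: [0.1, -0.1, -0.9]
opening: 0.0455
t 26.07 rot [-0.003  0.002 -0.004] ang 0.3 | shift now-axes [1.12 0.24 1.71] after-rot axes [1.12 0.24 1.72] F [ 0.1 -0.1 -0.9] open 0.0455
pot in rack mm [43.4 -1.8 81.6] [[354.96633533 289.75448748]]
[416.9, 198.2, 433.0, 213.5] 0.76
[388.9, 180.1, 406.3, 202.7] 0.67
[142.9, 281.4, 171.9, 298.5] 0.57
```

```bash
python3 -m pendant '[[[0.3,0.15,0.5,0,0,0,30],[0.35,0.05,0.5,0,0,0,30],[0.1,0,0.2,0,0,0,30]]]'
python3 - <<'E'
from h import *
goal(rk(50,.5,54.2),RtY(-10.3,40))
E
```

```text
time: 26.42
ee_pos: [0.6283, 0.0249, 0.0646]
tcp_rot: [179.8, 40.4, 169.3]
wrist_force: [0.2, 0.6, -0.5]
opening: 0.0452
t 26.42 rot [-0.001  0.007 -0.005] ang 0.5 | shift now-axes [ 0.67 -0.04  0.79] after-rot axes [ 0.67 -0.03  0.79] F [ 0.2  0.6 -0.5] open 0.0452
```

```bash
python3 -m pendant '[[[0.35,0,0.35,0,0.007,-0.005,30],[0.3,0,0.3,0,0,0,30],[0.1,0,0.1,0,0,0,30]]]'
python3 - <<'E'
from h import *
goal(rk(50,.5,54.2),RtY(-10.3,40))
E
```

```text
time: 26.67
ee_pos: [0.6271, 0.0254, 0.0529]
tcp_rot: [-179.9, 40.0, 169.7]
wrist_force: [0.0, 0.1, -0.6]
opening: 0.0453
t 26.67 rot [-0.001 -0.001  0.001] ang 0.1 | shift now-axes [-0.18 -0.06 -0.01] after-rot axes [-0.18 -0.06 -0.01] F [ 0.   0.1 -0.6] open 0.0453
```

```bash
python3 -m pendant '[[[0.08,0,0.15,0,0,0,30],[0.05,0,0.1,0,0,0,30]]]'
python3 - <<'E'
from h import *
goal(rk(50,.5,54.2),RtY(-10.3,40))
E
```

```text
time: 26.83
ee_pos: [0.6291, 0.0253, 0.0532]
tcp_rot: [-180.0, 40.2, 169.7]
wrist_force: [-5.3, 0.4, 6.6]
opening: 0.0455
t 26.83 rot [-0.001  0.004 -0.   ] ang 0.2 | shift now-axes [-0.01 -0.09 -0.12] after-rot axes [-0.01 -0.09 -0.12] F [-5.3  0.4  6.6] open 0.0455
```

```bash
python3 -m pendant '[[[0,0,0,0,0,0,60],[0,0,0,0,0,0,64],[0,0,0,0,0,0,66],[0,0,0,0,0,0,66]]]'
python3 -m pendant '[[[0,0,-1,0,0,0,66],[0,0,-2.5,0,0,0,66],[0,0,-3.5,0,0,0,66],[0,0,-3.5,0,0,0,66],[0,0,-3.5,0,0,0,66]]]'
python3 -m pendant '[[[0,0,-3.5,0,0,0,66],[0,0,-3.5,0,0,0,66],[0,0,-3.5,0,0,0,66],[0,0,-2,0,0,0,66],[0,0,0,0,0,0,66]]]'
python3 - <<'E'
from h import *
for c in("scene","top"):cv2.imwrite(f"pics/z_{c}.png",bot.camera(c)[:,:,::-1])
s=cv2.imread("pics/z_scene.png")[235:325,275:410];t=cv2.imread("pics/z_top.png")[165:255,235:370]
cv2.imwrite("pics/z1.png",np.hstack([cv2.resize(x,(400,267),interpolation=cv2.INTER_CUBIC) for x in(s,t)]))
for c in("scene","top"):
  for d in bot.masks_of(c,"pot1"):print(c,d["extent"],round(d["confidence"],2))
E
```

```text
time: 27.17
ee_pos: [0.6294, 0.0254, 0.0536]
tcp_rot: [-180.0, 40.3, 169.7]
wrist_force: [0.7, -0.4, 0.0]
opening: 0.0564
time: 27.58
ee_pos: [0.5339, 0.0405, 0.1554]
tcp_rot: [-179.6, 39.4, 169.8]
wrist_force: [0.9, 1.0, 1.2]
opening: 0.0564
time: 28.0
ee_pos: [0.4467, 0.0553, 0.2661]
tcp_rot: [179.9, 40.1, 169.5]
wrist_force: [0.9, -0.1, 1.1]
opening: 0.056
scene [415.1, 198.7, 433.1, 213.4] 0.82
scene [145.3, 284.3, 168.4, 301.6] 0.69
scene [389.6, 180.9, 405.9, 202.1] 0.54
scene [205.0, 354.0, 222.9, 377.1] 0.41
scene [454.7, 222.6, 467.2, 238.4] 0.32
top [140.2, 273.0, 167.1, 293.0] 0.88
top [288.8, 193.5, 317.2, 207.7] 0.78
top [436.8, 301.9, 458.9, 324.4] 0.77
top [292.6, 208.8, 310.4, 223.7] 0.7
top [152.9, 312.5, 173.3, 328.4] 0.61
```

View pics/z1.png

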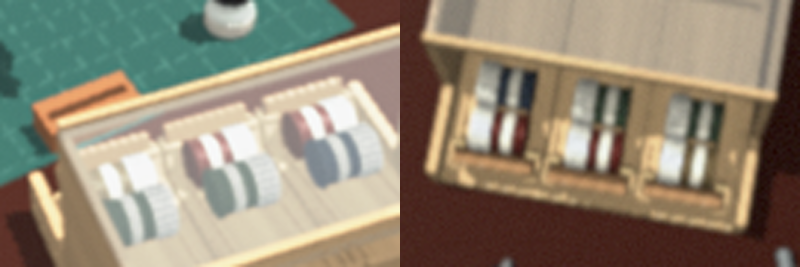

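The last picture shows three matching lanes. The panel is flush with its neighbours (top-view pixels 565–628, row 175). The red pot lies against it with the green pot behind, caps on the same side as the stock. The arm is clear, so I'm handing in.

```bash
python3 -m pendant '[[[0,0,0,0,0,0,66],[0,0,0,0,0,0,66],[0,0,0,0,0,0,66]]]'; python3 -c "
from workcell import bot
bot.job_done()"
```

```text
time: 28.45
ee_pos: [0.4482, 0.0538, 0.2538]
tcp_rot: [-179.5, 39.2, 169.7]
wrist_force: [0.1, -0.5, -0.4]
opening: 0.0567
the job is handed in; nothing more can be done
```

The job is handed in at 28.5 s of the 67 s allowed. The stop panel is down in the slot of the empty middle lane, and both pots lie behind it with their caps to +y.

- **Panel:** I pressed it down until it met the sill with about 42 N, at the expected depth, then let go. In the pictures it sits level with the panels in the other lanes.
- **Pots:** I lowered the red pot, then the green one, until each touched the lane floor (about 21 N and 8.5 N), and only then opened the fingers.
- **Last check:** the final picture shows the red pot against the panel and the green pot behind it, matching the stocked lanes. The detected outlines in the top view lie within about 1–3 pixels (2–7 mm) of the expected rest positions. The other pots in the rack and the things near it look unmoved. I made no separate measurement of the stocked pots or bystanders after the job.
- **Disagreements:**
  - The detector's point for the red pot in the top view was about 4 pixels (10 mm) off right after I placed it. Its outline agreed to about 1 pixel, so I went by the outline.
  - In the scene view the detector did not report either placed pot, so I judged that view by eye.
- **Detour:** on the way to the red pot I turned the gripper the wrong way and the last joint stopped at its limit (179.9° of 180). I turned it back, and saw no sign of contact.

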